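# Clean the drill jig, load the door piece and clamp it

### The job

Get the drill jig ready for the next hole. With the scraper block, its blade kept pressed on the bed all the way from the long fence to the open front, wipe all five sharp sawn slices off the bed into the chip trough without touching them with the fingers. Stand the scraper back on the desk, then push the brown door piece, flat on the bed, square and flush into the corner of both fences and close the red-handled clamp until its foot bears firmly, but without brute force, on the piece and stays so; leave the other tools where they are.

Things in the scene. Friction and masses are not known exactly. Their poses are not given: they have to be found in the camera images.
- jig: Drill jig screwed to the desk, a plywood base with aluminium bed. Origin on the desk (z 0) below the inside corner of its two dark steel fences; +x points into the long fence, +y runs along it away from the end fence. Long fence: face x = 0, y 0 to 300 mm. End fence: face y = 0, x -120 to 0. Both 20 mm thick, 20 mm above the bed (top z = 65 mm).
- jig_bed (a point): Middle of the flat bed's top, 45 mm above the desk. The bed spans jig x -120 to 0, y 0 to 300 mm (this point is x -60, y 150). Its front (x = -120) and far end (y = 300) have no fence.
- jig_trough (a point): Middle of the floor of the grey sheet-metal chip trough fixed along the bed's front edge: inside jig x -185 to -123, y 2 to 298 mm; floor 2 mm, rim 34 mm above the desk (11 mm below the bed).
- clamp (a joint): Clamp lever angle (hinge axis jig x, at x -29, y -22, z 118 mm). Grows as it opens: 1.25 to 1.42 (start) is raised clear; near 0 the 50 mm arm points level to jig +y over the door piece's top. The foot's screw is set anew each time, up to 4 mm either way, so its soft rubber foot (6 N per mm) touches anywhere from 0.1 to -0.1: feel for it. Stiff pivot, 0.45 N m: it stays where left, foot pressing.
- clamp_grip (a point): Middle of the clamp's red handle: 17 mm wide along jig x, 19 mm the other way, 64 mm long, 80 mm from the hinge. At lever angle q it lies at jig y = -22 - 80 sin(q - 0.3), z = 118 + 80 cos(q - 0.3) mm: closing carries it over towards jig +y.
- scraper: Scraper block: orange rubber blade, 18 mm thick (its x), 130 mm long (its y), 34 mm high, with a wooden grip on it 30 mm thick (x), 104 mm long (y), from 30 to 64 mm above the blade's edge. Origin: middle of the blade's underside. Stands upright on the desk; grip across the 30 mm wood. 0.18 kg.
- door_piece: Door piece: brown hollow profile, 58 (its x) x 110 (its y) x 55 mm high, 0.13 kg, askew at the bed's far end; origin under its middle. Flat back at its x = -29 mm faces the long fence (yaw about the jig's + pi); ends y = +-55 mm. On the other side a lip reaches x = +29 mm only at 44 to 49 mm height, the flank below is at x = +21. Flat top, x -29 to +17. Grip across 58 mm at lip height.
- slice_1: Sawn slice of brown profile (L shape 34x30 mm) lying on the bed; 6 mm thick; origin in the middle of its underside.
- slice_2: Sawn slice of brown profile (U shape 36x22 mm) lying on the bed; 6 mm thick; origin in the middle of its underside.
- slice_3: Sawn slice of brown profile (T shape 36x27 mm) lying on the bed; 6 mm thick; origin in the middle of its underside.
- slice_4: Sawn slice of brown profile (flat strip 38x14 mm) lying on the bed; 6 mm thick; origin in the middle of its underside.
- slice_5: Sawn slice of brown profile (L shape 34x30 mm) lying on the bed; 6 mm thick; origin in the middle of its underside.
- grey_piece: Bystander: grey door-profile offcut, 58x75x55 mm, origin under its middle.
- corner_key: Bystander: pale cast corner key (an L), 45x45x28 mm, origin under its middle.
- spanner: Bystander: open-ended spanner lying flat, 29x162x5 mm, origin under its middle.

How it is judged:
On the way, in this order (a step that is already met when the one before it is completed fails the run):
1. the scraper's blade bears on the bed behind the slices, in the half next to the long fence (contact force between scraper and jig above 1.5 N and x of scraper in the frame of jig above -0.06 m and z of scraper in the frame of jig below 0.052 m), for 0.1 s.
2. still bearing on the bed, it has been wiped to the front half (contact force between scraper and jig above 1.5 N and x of scraper in the frame of jig below -0.07 m and z of scraper in the frame of jig below 0.052 m), for 0.1 s.
3. all five slices lie in the trough (x of slice_1 in the frame of jig between -0.188 and -0.12 m and y of slice_1 in the frame of jig between 0 and 0.3 m and z of each of slice_1, slice_2, slice_3, slice_4, slice_5 in the frame of jig below 0.04 m and x of slice_2 in the frame of jig between -0.188 and -0.12 m and y of slice_2 in the frame of jig between 0 and 0.3 m and x of slice_3 in the frame of jig between -0.188 and -0.12 m and y of slice_3 in the frame of jig between 0 and 0.3 m and x of slice_4 in the frame of jig between -0.188 and -0.12 m and y of slice_4 in the frame of jig between 0 and 0.3 m and x of slice_5 in the frame of jig between -0.188 and -0.12 m and y of slice_5 in the frame of jig between 0 and 0.3 m), for 0.2 s.
4. the door piece is flush in the corner (x of door_piece in the frame of jig above -0.0315 m and y of door_piece in the frame of jig below 0.0575 m and angle between the x axis of door_piece and the x axis of jig, either way round below 0.03 rad and z of door_piece in the frame of jig below 0.0475 m and angle between door_piece's own z axis and vertical below 0.04 rad), for 0.2 s.
5. the clamp's foot bears on the door piece with more than 3 N (contact force between clamp and door_piece above 3 N), for 0.2 s.
At the end, for the whole second after the job is handed in: All slices lie in the trough; the door piece lies flat on the bed, within 2.5 mm of both fences and square to 0.03 rad; the clamp's foot presses on it with over 3 N; the scraper stands upright on the desk, clear of the jig; all at rest (all of step 3 and all of step 4 and contact force between clamp and door_piece above 3 N and contact force between scraper and jig below 0.1 N and height (world z) of scraper below 0.03 m and angle between scraper's own z axis and vertical below 0.2 rad and linear speed of each of scraper, door_piece below 0.02 m/s); the robot touches nothing.
It fails at once if a slice is touched with the fingers (contact force between the fingers and slice_1 above 0.3 N or contact force between the fingers and slice_2 above 0.3 N or contact force between the fingers and slice_3 above 0.3 N or contact force between the fingers and slice_4 above 0.3 N or contact force between the fingers and slice_5 above 0.3 N).
It fails at once if the clamp presses on the door piece with more than 60 N (contact force between clamp and door_piece above 60 N).
It fails at once if another tool or offcut is moved by more than 20 mm (distance of any of grey_piece, corner_key, spanner from where it was at the start of the episode above 0.02 m).
It also fails if it takes over 64 s, if anything falls off the work surface, if the arm or the gripper's body presses on something with over 40 N, if the wrist force passes 120 N, or if a joint passes its speed limit or range.

### The arm

A 6-joint arm with a two-finger parallel gripper is mounted at the origin on a cart in front of the work surface, level with it; the furniture and walls round the work are solid. World frame = base frame: x ahead of the robot, y to its left, z up, the work surface at z = 0. Lengths are in m, angles in rad, forces in N, time in s.
With the tool pointing down it reaches from about 0.3 to 0.875 m from the base axis. Payload 6.4 kg.
Tool frame: the origin (TCP) lies midway between the tips of the shut fingers; the grasp point (between the pads) lies 19 mm behind it; z points along the fingers, y is the line along which they close (so a half turn about z gives the same grasp; the last joint's range is limited). The gripper opens to 85 mm and grips with 20 to 120 N. Pads are 22 mm wide; open, the fingers measure 114 mm over their backs; the gripper's body (76 mm by 85 mm) begins 54 mm behind the grasp point. The pads swing forward as they close: fully open they stand 13 mm farther back than shut.
Start: joints at [1.054, 0.181, 1.607, -0, 1.354, -0.206], TCP at [0.176, 0.547, 0.205] pointing down, gripper open.
Joint ranges: [-2.99, 2.99], [-0.89, 2.07], [0.3, 2.58], [-1.14, 4.28], [0, 2.63], [-3.12, 3.12]. Speed limits (rad/s): [2.57, 2.57, 3.01, 3.14, 3.14, 3.14].

### API

Orientations are given as a rotation vector (axis times angle).
In Python, from rig import readout, cams, job gives the robot as it stands. The module is installed in compiled form; this text tells all that it offers.
- The arm moves only by the tool apply_moves, never from a script. Its argument "motion" is a list of rows, each a list of 6 numbers: the shift along the tool's x, y, z in units of 0.5 m (1.0 is 0.5 m), then the turn, a rotation vector about the tool's x, y, z in units of 30 degrees (1.0 is 30 degrees). In form: [[dx, dy, dz, rx, ry, rz], ...]. A call has 1 to 20 rows; each row is the pose to reach, as a shift and turn from the pose commanded when the call began, along the tool's axes at that moment; what a row does not reach only later rows make up. A row lasts 1/8 s, in which the tool goes at most 62.5 mm and 10.7 degrees, less where a joint would pass 70% of its speed; a pose out of reach is approached as far as the arm can. A call with a number of a shift or a turn outside -1 to 1 is refused whole. A call with a gripper value outside its range is refused whole. "claw" is the finger opening in mm, from 0 to 85.4, set as the call begins (left out, the last holds). The fingers move at their own pace and stop on an object; "newtons" is the grip in N (left out, the last holds). Time passes only in rows, so rows that repeat a pose let the fingers close. It gives the time, the measured TCP pose, the force, the opening and the grip force at its end, in the units of the state.
- readout.read_state(): the state, without advancing time (a new reading comes with each control period).
- cams.read_camera(name): name is "scene" or "top" or "wrist"; returns a dict with "img" (420x560x3 uint8, blue, green, red), "depth" (420x560 float32, m along the optical axis (not along the pixel's ray), 0 where there is no reading), "fovy" (degrees; the focal length in pixels is half the picture's height over the tangent of half this angle, whatever the lens; pixels are square), "cx", "cy" (the principal point, pixels), "k1" (the pictures are not rectified: a ray, as slopes to the right and down, at radius r is drawn at 1 + k1 r^2 times it, then the intrinsics apply), "extrinsics" (4x4, takes a point from camera to world coordinates). Camera axes: x right, y down, z forward; pixel columns grow to the right and rows downward; lengths in m; the calibration is good to about 2 mm. A picture is of the moment at which its call begins.
- job.finish_job(): hands the job in; it is judged then, once.
The state is a dict: "time": time; "qpos": joint angles; "qvel": joint speeds; "joint_efforts": joint torques, N m; "eef_pos": TCP position; "eef_rot": TCP orientation; "force": force on the tool from outside, world axes, zero at the start; "ft_torque": the same for the moment, N m; "width": finger opening in m; "grip_force": force on a finger pad.
Only numpy, scipy, OpenCV 4.12 (cv2) and the standard library are available. Lean on these libraries where they do the work, as an engineer would, in place of code of your own. Each camera call takes 0.05 s, during which the arm holds its last target. There are 200 camera calls.

## Working session

There is one attempt and no reset: what is moved stays moved. The work goes in short steps, Python scripts to look and compute and a tool call to move; the robot and the scene stay as the last step left them, time stands still between calls to the robot, and variables do not carry over. Pictures are saved under pics/ and viewed, at most 10 in all, crops included, and the job is handed in when it is done.

Besides the shell and the picture viewer there is one more tool, called after ">>>" in YAML: its name, and indented under it one key for each argument. apply_moves: Moves the arm, as the interface text tells. Shifts and turns lie within -1 to 1; 1 stands for 0.5 m of shift or 30 degrees of turn. Its arguments: {"type":"object","properties":{"motion":{"type":"array","items":{"type":"array","items":{"type":"number","minimum":-1,"maximum":1}}},"claw":{"type":"number"},"newtons":{"type":"number"}},"required":["motion"]}

```bash
mkdir -p pics; cat > h.py <<'E'
import numpy as np, cv2
from rig import readout, cams, job
def shot(n,name=None):
    c=cams.read_camera(n)
    if name: cv2.imwrite('pics/'+name+'.png',c['img'])
    return c
def f(c): return c['img'].shape[0]/2/np.tan(np.radians(c['fovy'])/2)
def rays(c,uv):
    uv=np.asarray(uv,float).reshape(-1,1,2)
    K=np.array([[f(c),0,c['cx']],[0,f(c),c['cy']],[0,0,1]])
    p=cv2.undistortPoints(uv,K,np.array([c['k1'],0,0,0,0.]))[:,0]
    return np.c_[p,np.ones(len(p))]
def plane(c,uv,z):
    d=rays(c,uv)@c['extrinsics'][:3,:3].T;o=c['extrinsics'][:3,3]
    return o+d*((z-o[2])/d[:,2])[:,None]
def cloud(c):
    H,W=c['depth'].shape
    u,v=np.meshgrid(np.arange(W),np.arange(H))
    r=rays(c,np.c_[u.ravel(),v.ravel()])*c['depth'].reshape(-1,1)
    return (r@c['extrinsics'][:3,:3].T+c['extrinsics'][:3,3]).reshape(H,W,3)
def st():
    s=readout.read_state()
    for k in ('time','qpos','eef_pos','eef_rot','force','ft_torque','width','grip_force'): print(k,np.round(s[k],4))
    return s
E
python3 - <<'E'
from h import *
st()
for n in ('top','scene'):
    c=shot(n,n+'0'); np.savez(n+'0.npz',**c); print(n,c['fovy'],c['cx'],c['cy'],c['k1'],np.round(c['extrinsics'],3).tolist())
E
```

```text
time 0.0
qpos [ 1.0537  0.1815  1.608  -0.      1.3537 -0.2063]
eef_pos [0.1755 0.5469 0.2044]
eef_rot [-4.8620e-01 -3.1032e+00  2.5000e-03]
force [-0.4018  0.9664  0.1966]
ft_torque [-0.031  -0.0446 -0.0142]
width 0.0857
grip_force 0.0
top 57.20567299573009 284.84616892076474 211.05723468250454 -0.015025211429992753 [[0.102, -0.972, 0.212, 0.35], [-0.995, -0.1, 0.018, 0.297], [0.003, -0.212, -0.977, 0.961], [0.0, 0.0, 0.0, 1.0]]
scene 52.17962245465225 273.3426483951557 207.46064764427766 -0.10794377799991946 [[-0.826, -0.299, 0.478, 0.031], [-0.564, 0.411, -0.716, 0.997], [0.017, -0.861, -0.508, 0.613], [0.0, 0.0, 0.0, 1.0]]
```

View pics/top0.png

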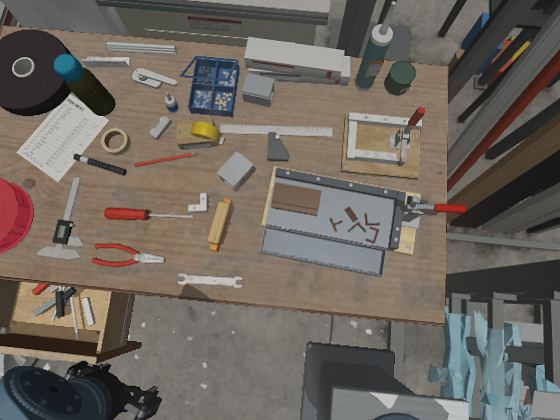

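View pics/scene0.png

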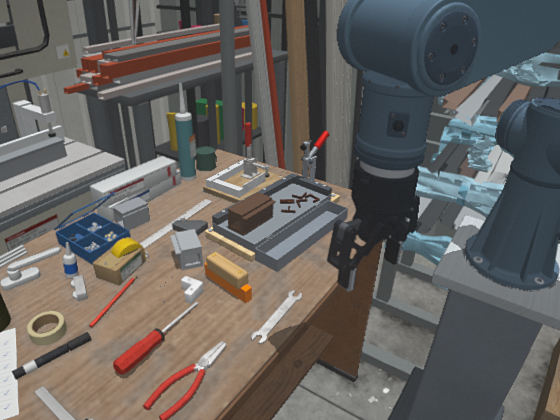

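The top view shows the jig at about px (262–420, 168–275): long fence at the top, end fence to the right at (395,225), trough at the bottom, and the door piece at (297,199). The slices are at (330–380, 207–242), the clamp handle at (450,208), the scraper at (220,224) and the spanner at (210,281). I'll zoom in on the jig to get its edges.

```bash
python3 - <<'E'
from h import *
c=cv2.imread('pics/top0.png')
cv2.imwrite('pics/crop0.png',cv2.resize(c[155:285,195:395+80],None,fx=2.85,fy=2.85*1.5,interpolation=cv2.INTER_CUBIC) if 0 else cv2.resize(c[155:290,195:475],None,fx=2.85,fy=2.85,interpolation=cv2.INTER_CUBIC))
d=np.load('top0.npz'); P=cloud(d); np.save('P.npy',P)
hsv=cv2.cvtColor(c,cv2.COLOR_BGR2HSV)
for (u,v) in [(330,200),(360,220),(320,250),(297,199),(398,225),(340,180),(220,224),(212,240),(235,170),(340,240)]:
    print((u,v),hsv[v,u],np.round(P[v,u],4))
E
```

```text
(330, 200) [103  12 148] [0.5867 0.2066 0.0453]
(360, 220) [103  15 152] [0.5447 0.1301 0.0437]
(320, 250) [102  22 150] [0.4674 0.2172 0.0007]
(297, 199) [ 12  70 117] [0.5673 0.2878 0.0991]
(398, 225) [101  21  97] [0.5377 0.0431 0.0633]
(340, 180) [108  27  93] [0.6345 0.188  0.0632]
(220, 224) [ 19  96 183] [0.4971 0.463  0.063 ]
(212, 240) [ 18  95 179] [0.457  0.4759 0.0658]
(235, 170) [105   3 158] [0.6367 0.4466 0.0531]
(340, 240) [105  23 109] [0.4933 0.173  0.0289]
```

View pics/crop0.png

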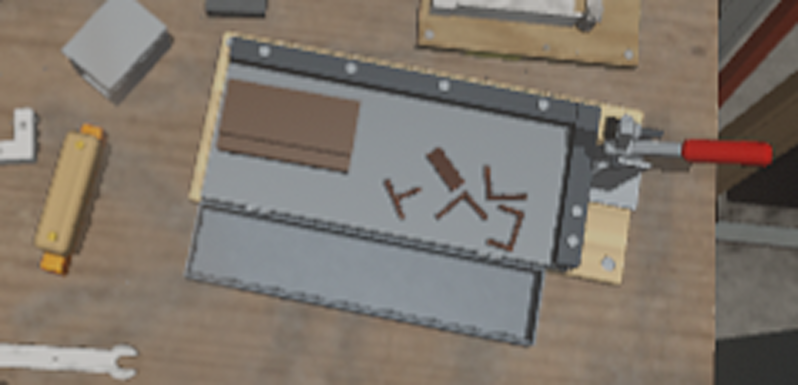

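The crop shows the bed between the fences, with the inside corner near crop (568,125). The slices span crop (385–525, 148–250), the door piece is at (220–360, 80–172), and the scraper lies along the line (92,130) to (52,265). I'll fit numbers to these.

```bash
cat > fit.py <<'E'
from h import *
d=dict(np.load('top0.npz')); P=np.load('P.npy'); hsv=cv2.cvtColor(d['img'],cv2.COLOR_BGR2HSV)
u,v=np.meshgrid(np.arange(560),np.arange(420)); z=P[...,2]
box=(u>180)&(u<440)&(v>160)&(v<290)
def rect(m,name,z):
    n,l,s,_=cv2.connectedComponentsWithStats(m.astype(np.uint8)); i=1+np.argmax(s[1:,4]); m=l==i
    q=plane(d,np.c_[u[m],v[m]],z)[:,:2]*1000
    r=cv2.minAreaRect(q.astype(np.float32)); print(name,s[i,4],np.round(r[0],1),np.round(r[1],1),round(r[2],2)); return m,r
brown=(hsv[...,0]<20)&(hsv[...,1]>40)&(hsv[...,2]<130)
bed=box&(abs(z-.045)<.004)&(u>265)&(u<400)
m,r=rect(bed|(box&brown&(z>.043)&(z<.056)&(u>310)&(u<400)),'bed',.045)
mf,rf=rect(box&(abs(z-.065)<.004)&(hsv[...,2]<125)&(u>260)&(u<412),'fence',.065)
rt,_=rect(box&(z<.006)&(z>-.003)&(hsv[...,0]>90)&(hsv[...,1]<60),'trough',.002)
md,rd=rect(box&(abs(z-.1)<.004),'doortop',.1)
ms,rs=rect(box&(abs(z-.064)<.005)&(hsv[...,1]>60)&(u<250),'scr',.064)
# inside fence edges by per-column/row
q=plane(d,np.c_[u[mf],v[mf]],.065)[:,:2]; 
np.save('fencepts.npy',q)
E
python3 fit.py
```

```text
bed 4653 [556.4 203.5] [302.5 123.9] 84.64
fence 1397 [566.4 192.9] [321.  139.1] 84.1
trough 2773 [464.  213.2] [297.2  62.1] 84.4
doortop 927 [572.9 291.5] [109.6  49.4] 85.65
scr 496 [501.  468.7] [ 29.8 101.3] 81.14
```

```bash
cat >> fit.py <<'E'
print('---')
def jf(a,O): 
    R=np.array([[np.cos(a),-np.sin(a)],[np.sin(a),np.cos(a)]]); return lambda w:(w-O)@R, R
a=np.radians(-5.7); O=np.array(rf[0])/1000-jf(a,0)[1]@np.array([-.05,.14])
for it in range(3):
    J,R=jf(a,O); p=J(q)
    def edge(sel,ax,fn):
        b=np.round(p[sel][:,ax]/.004); w=p[sel]
        e=np.array([[k*.004,fn(w[b==k][:,1-ax])] for k in np.unique(b) if (b==k).sum()>2])
        c=np.polyfit(e[:,0],e[:,1],1); c=np.polyfit(*e[abs(e[:,1]-np.polyval(c,e[:,0]))<.002].T,1); return c
    L=(p[:,1]>.02)&(p[:,1]<.29); E=(p[:,0]<-.02)&(p[:,0]>-.115)
    i=edge(L,1,np.min);o=edge(L,1,np.max);ei=edge(E,0,np.max);eo=edge(E,0,np.min)
    print(np.round(np.degrees(a),2),[np.round((x[0],x[1]*1000),3) for x in (i,o,ei,eo)])
    a+= -(i[0]+o[0])/2
    dx=(i[1]+o[1])/2-.010; dy=(ei[1]+eo[1])/2+.010
    O=O+R@np.array([dx,dy])
J,R=jf(a,O); print('yaw deg',np.degrees(a),'O',O)
np.savez('jig.npz',a=a,O=O,R=R)
sl=box&brown&(u>322)&(u<385)&(v>203)&(v<246)&(z<.06)
n,l,s,ce=cv2.connectedComponentsWithStats(sl.astype(np.uint8))
for k in range(1,n):
    if s[k,4]>5:
        w=J(plane(d,np.c_[u[l==k],v[l==k]],.051)[:,:2])*1000; print(s[k,4],np.round(w.min(0)),np.round(w.max(0)))
for nm,rr in (('bed',r),('door',rd),('scr',rs)): print(nm,np.round(J(np.array(rr[0])/1000)*1000,1),'corners',np.round(J(cv2.boxPoints(rr)/1000)*1000,1).tolist())
E
python3 fit.py | sed -n '/---/,$p'
```

```text
---
-5.7 [array([-0.003, -0.541]), array([-5.0000e-03,  1.8329e+01]), array([0.003, 0.827]), array([ 1.0000e-03, -1.7586e+01])]
-5.48 [array([-0.001,  0.887]), array([-2.0000e-03,  1.9396e+01]), array([-0.005, -1.143]), array([ 3.0000e-03, -1.8973e+01])]
-5.4 [array([0.001, 0.582]), array([-0.   , 19.246]), array([-0.005, -0.988]), array([-1.0000e-03, -1.9011e+01])]
yaw deg -5.424781431696217 O [0.60136111 0.05029826]
80 [-71.  83.] [-39. 115.]
32 [-72.  29.] [-48.  66.]
33 [-103.  117.] [-74. 147.]
33 [-95.  59.] [-71. 100.]
44 [-113.   29.] [-77.  54.]
bed [-59.3 148.3] corners [[-121.1, -3.0], [2.8, -2.9], [2.5, 299.6], [-121.4, 299.5]]
door [-51.1 237.4] corners [[-74.8, 182.2], [-25.4, 183.1], [-27.4, 292.7], [-76.8, 291.7]]
scr [-139.4  407. ] corners [[-190.9, 395.2], [-89.8, 389.1], [-88.0, 418.8], [-189.1, 424.9]]
```

```bash
cat > go.py <<'E'
# usage: go.py x y z yaw(tool y, deg) [w|j]  -> row numbers from the present pose (j: x,y,yaw in jig frame)
import sys
from h import *
from scipy.spatial.transform import Rotation as Ro
g=np.load('jig.npz')
def rows(x,y,z,yaw,fr='j',s=None):
    if fr=='j': x,y=g['O']+g['R']@[x,y]; yaw+=np.degrees(g['a'])
    s=s or readout.read_state(); Rc=Ro.from_rotvec(s['eef_rot']).as_matrix(); t=np.radians(yaw)
    Y=np.array([np.cos(t),np.sin(t),0]);Z=np.array([0,0,-1.]); Rt=np.c_[np.cross(Y,Z),Y,Z]
    rv=np.degrees(Ro.from_matrix(Rc.T@Rt).as_rotvec())/30
    return np.round(np.r_[Rc.T@(np.array([x,y,z])-s['eef_pos'])/.5,rv],3)
def jig(s=None):
    s=s or readout.read_state(); p=(s['eef_pos'][:2]-g['O'])@g['R']; Y=Ro.from_rotvec(s['eef_rot']).as_matrix()[:,1]
    print('jig',np.round(p*1000,1),'z',round(s['eef_pos'][2]*1000,1),'yaw',round(np.degrees(np.arctan2(Y[1],Y[0])-g['a']),2),'F(jig)',np.round(np.r_[np.array(s['force'][:2])@g['R'],s['force'][2]],1),'w',s['width'],'t',s['time'])
if __name__=='__main__':
    jig()
    for a in sys.argv[1:]:
        v=a.split(','); print(a,rows(*map(float,v[:4]),*(v[4:])).tolist())
E
python3 go.py .501,.4687,.11,81.1,w .501,.4687,.032,81.1,w
```

```text
jig [-470.8  454.2] z 204.5 yaw 77.62 F(jig) [ 0.4 -0.4  0. ] w 0.08546307993342328 t 0.1
.501,.4687,.11,81.1,w [-0.668, 0.05, 0.189, -0.003, -0.001, -0.297]
.501,.4687,.032,81.1,w [-0.668, 0.051, 0.345, -0.003, -0.001, -0.297]
```

>>> apply_moves:
  motion:
    - [-0.1,0.01,0.03,0,0,-0.05]
    - [-0.2,0.015,0.06,0,0,-0.1]
    - [-0.3,0.02,0.09,0,0,-0.15]
    - [-0.4,0.03,0.11,0,0,-0.2]
    - [-0.5,0.04,0.14,0,0,-0.25]
    - [-0.6,0.045,0.17,0,0,-0.3]
    - [-0.668,0.05,0.189,0,0,-0.3]
    - [-0.668,0.05,0.189,0,0,-0.3]
    - [-0.668,0.05,0.25,0,0,-0.3]
    - [-0.668,0.05,0.3,0,0,-0.3]
    - [-0.668,0.05,0.3,0,0,-0.3]
  claw: 60

```text
time: 1.48
eef_pos: [0.4986, 0.4684, 0.0527]
eef_rot: [-0.239, -3.128, 0.005]
force: [-0.6, -0.5, 1.0]
width: 0.0607
grip_force: 0.0
```

```bash
python3 - <<'E'
from h import *
c=shot('wrist','w1'); st()
E
python3 go.py .501,.4687,.032,81.1,w
```

```text
time 1.525
qpos [ 5.8090e-01  5.7290e-01  1.4048e+00  2.0000e-04  1.1664e+00 -8.3710e-01]
eef_pos [0.4999 0.4692 0.0546]
eef_rot [-2.3970e-01 -3.1304e+00  2.1000e-03]
force [ 0.3278 -0.5178 -0.2378]
ft_torque [ 0.0367 -0.0721  0.0695]
width 0.0601
grip_force 0.0
jig [-140.6  407.4] z 54.6 yaw 86.67 F(jig) [ 0.4 -0.5 -0.2] w 0.06013169569888121 t 1.525
.501,.4687,.032,81.1,w [-0.002, -0.0, 0.045, -0.003, -0.004, 0.005]
```

View pics/w1.png

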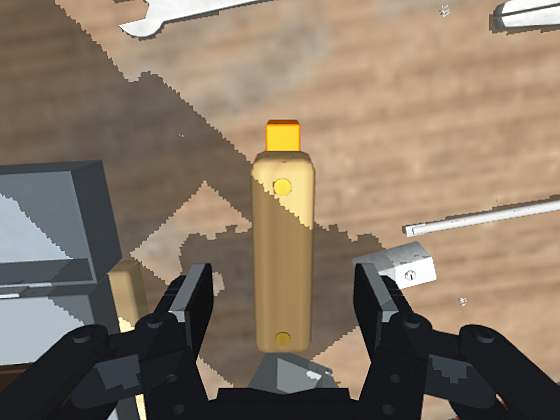

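The wrist view shows the fingers either side of the wooden grip: grip centre at px 284, fingers at 190 and 370. The corner key at (400,265) lies beside the right finger, so I'll narrow the opening before lowering.

>>> apply_moves:
  motion:
    - [0,0,0,0,0,0]
    - [0,0,0,0,0,0]
    - [0,0,0.02,0,0,0]
    - [0,0,0.04,0,0,0]
    - [0,0,0.04,0,0,0]
  claw: 42

```text
time: 2.15
eef_pos: [0.5004, 0.4683, 0.0334]
eef_rot: [-0.241, -3.13, 0.003]
force: [-0.1, -0.1, -0.7]
width: 0.042
grip_force: 0.0
```

>>> apply_moves:
  motion:
    - [0,0,0,0,0,0]
    - [0,0,0,0,0,0]
    - [0,0,0,0,0,0]
    - [0,0,0,0,0,0]
  claw: 10
  newtons: 70

```text
time: 2.65
eef_pos: [0.5014, 0.4691, 0.0352]
eef_rot: [-0.241, -3.132, 0.0]
force: [-0.2, 0.4, -1.7]
width: 0.0268
grip_force: 69.0
```

```bash
python3 go.py .50,.469,.16,81.1,w -- 2>/dev/null; python3 go.py -.02,.088,.16,0
```

```text
jig [-139.1  407.5] z 35.2 yaw 86.62 F(jig) [-0.3  0.3 -1.7] w 0.026773057006092116 t 2.65
.50,.469,.16,81.1,w [0.003, -0.001, -0.25, -0.0, -0.0, 0.003]
jig [-139.1  407.5] z 35.2 yaw 86.62 F(jig) [-0.3  0.3 -1.7] w 0.026773057006092116 t 2.65
-.02,.088,.16,0 [-0.275, -0.624, -0.25, -0.0, -0.0, 2.887]
```

>>> apply_moves:
  motion:
    - [0,0,-0.06,0,0,0]
    - [0,0,-0.16,0,0,0]
    - [0,0,-0.25,0,0,0.2]
    - [-0.04,-0.09,-0.27,0,0,0.4]
    - [-0.08,-0.18,-0.27,0,0,0.7]
    - [-0.12,-0.27,-0.27,0,0,1]
    - [-0.16,-0.36,-0.27,0,0,1]
    - [-0.2,-0.45,-0.27,0,0,1]
    - [-0.22,-0.5,-0.27,0,0,1]

```text
time: 3.78
eef_pos: [0.5724, 0.2027, 0.1704]
eef_rot: [1.047, 2.962, -0.0]
force: [-0.3, 0.6, -2.2]
width: 0.0267
grip_force: 69.4
```

```bash
python3 go.py -.02,.088,.17,0
```

```text
jig [-43.2 149. ] z 170.4 yaw 56.5 F(jig) [-0.4  0.5 -2.2] w 0.02665074668381842 t 3.775
-.02,.088,.17,0 [-0.106, -0.076, 0.001, 0.0, 0.001, 1.883]
```

>>> apply_moves:
  motion:
    - [-0.03,-0.02,0,0,0,0.3]
    - [-0.06,-0.04,0,0,0,0.6]
    - [-0.09,-0.06,0,0,0,0.9]
    - [-0.105,-0.07,0,0,0,1]
    - [-0.105,-0.07,0,0,0,1]

```text
time: 4.4
eef_pos: [0.591, 0.1444, 0.1703]
eef_rot: [1.776, 2.591, -0.0]
force: [-0.2, -0.1, -1.8]
width: 0.0264
grip_force: 69.4
```

>>> apply_moves:
  motion:
    - [0,0,0,0,0,0.3]
    - [0,0,0,0,0,0.6]
    - [0,0,0,0,0,0.88]
    - [0,0,0,0,0,0.88]
    - [0,0,0,0,0,0.88]

```text
time: 5.03
eef_pos: [0.5907, 0.1454, 0.1703]
eef_rot: [-2.316, -2.123, 0.0]
force: [1.6, 0.2, -1.6]
width: 0.0262
grip_force: 69.4
```

```bash
python3 - <<'E'
from h import *
c=shot('wrist','w2'); shot('scene','s2')
E
python3 go.py -.02,.088,.085,0
```

```text
jig [-19.5  93.5] z 170.3 yaw 0.35 F(jig) [-0.6 -0.6 -2.2] w 0.02668592738448361 t 5.125
-.02,.088,.085,0 [-0.011, -0.001, 0.171, 0.0, -0.0, 0.012]
```

View pics/w2.png

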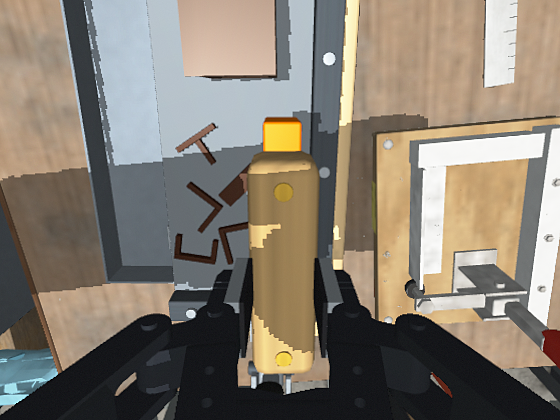

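The wrist view shows the blade parallel to the long fence and between it and all the slices (175–250, 125–265). The door piece lies beyond the blade's end. I'll lower it and then press.

>>> apply_moves:
  motion:
    - [-0.011,0,0.05,0,0,0.01]
    - [-0.011,0,0.11,0,0,0.01]
    - [-0.011,0,0.15,0,0,0.01]
    - [-0.011,0,0.17,0,0,0.01]
    - [-0.011,0,0.18,0,0,0.01]
    - [-0.011,0,0.184,0,0,0.01]

```text
time: 5.88
eef_pos: [0.5912, 0.1396, 0.0801]
eef_rot: [2.325, 2.112, 0.001]
force: [-6.0, -1.7, 13.1]
width: 0.0264
grip_force: 71.5
```

```bash
python3 go.py -.02,.088,.080,0
```

```text
jig [-18.6  87.9] z 80.1 yaw -0.06 F(jig) [-5.8 -2.3 13.1] w 0.026416155271765728 t 5.875
-.02,.088,.080,0 [0.0, -0.003, 0.0, 0.002, 0.0, -0.002]
```

>>> apply_moves:
  motion:
    - [0,0,0,0,0,0]
    - [0,-0.01,0,0,0,0]
    - [0,-0.025,0,0,0,0]
    - [0,-0.04,0,0,0,0]
    - [0,-0.055,0,0,0,0]
    - [0,-0.07,0,0,0,0]
    - [0,-0.085,0,0,0,0]

```text
time: 6.75
eef_pos: [0.5498, 0.1437, 0.0799]
eef_rot: [2.323, 2.11, 0.006]
force: [5.2, -0.5, 5.7]
width: 0.0267
grip_force: 70.8
```

```bash
python3 go.py -.126,.088,.080,0
```

```text
jig [-60.1  88.1] z 79.9 yaw -0.09 F(jig) [ 5.2 -0.   5.7] w 0.026733838359529673 t 6.75
-.126,.088,.080,0 [-0.0, -0.132, -0.001, 0.01, -0.001, -0.003]
```

>>> apply_moves:
  motion:
    - [0,-0.015,0,0,0,0]
    - [0,-0.03,0.001,0,0,0]
    - [0,-0.045,0.001,0,0,0]
    - [0,-0.06,0.001,0,0,0]
    - [0,-0.075,0.001,0,0,0]
    - [0,-0.09,0.001,0,0,0]
    - [0,-0.105,0,0,0,0]
    - [0,-0.12,0,0,0,0]
    - [0,-0.127,0,0,0,0]
    - [0,-0.127,0,0,0,0]

```text
time: 8.0
eef_pos: [0.4865, 0.1499, 0.0799]
eef_rot: [2.323, 2.11, 0.006]
force: [3.8, -0.5, 6.6]
width: 0.0263
grip_force: 71.0
```

```bash
python3 - <<'E'
from h import *
c=shot('wrist'); s=shot('scene')
cv2.imwrite('pics/ws3.png',np.hstack([cv2.resize(c['img'],(400,300)),cv2.resize(s['img'][150:300,210:410],(400,300))]))
E
python3 go.py -.126,.088,.080,0
```

```text
jig [-123.7   88.3] z 79.9 yaw -0.08 F(jig) [ 3.2 -0.5  7.3] w 0.026191765607176287 t 8.1
-.126,.088,.080,0 [-0.001, -0.005, -0.0, 0.009, -0.001, -0.003]
```

View pics/ws3.png

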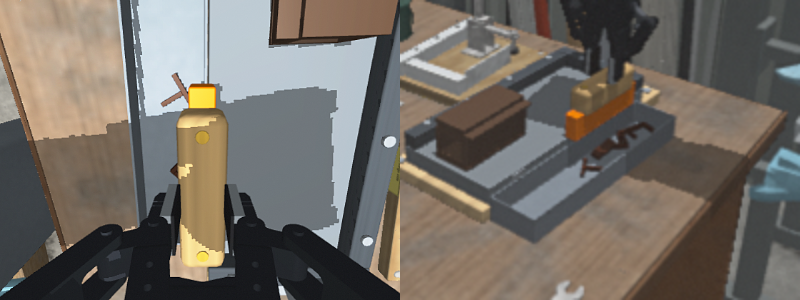

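Both views show the slices in the trough with the bed clear behind the blade. I'll lift and take the scraper back to where it stood.

>>> apply_moves:
  motion:
    - [0,0,-0.06,0,0,0]
    - [0,0,-0.15,0,0,0]
    - [0.06,0,-0.19,0,0,-0.2]
    - [0.16,0,-0.19,0,0,-0.5]
    - [0.26,-0.01,-0.19,0,0,-0.8]
    - [0.36,-0.01,-0.19,0,0,-1]
    - [0.46,-0.02,-0.19,0,0,-1]
    - [0.56,-0.03,-0.19,0,0,-1]
    - [0.63,-0.03,-0.19,0,0,-1]
    - [0.638,-0.03,-0.19,0,0,-1]

```text
time: 9.35
eef_pos: [0.4982, 0.4701, 0.1713]
eef_rot: [-1.695, -2.643, 0.005]
force: [-0.7, -0.0, -0.9]
width: 0.0265
grip_force: 69.6
```

>>> apply_moves:
  motion:
    - [0,0,0,0,0,-0.3]
    - [0,0,0,0,0,-0.6]
    - [0,0,0,0,0,-0.9]
    - [0,0,0,0,0,-1]
    - [0,0,0,0,0,-1]

```text
time: 9.98
eef_pos: [0.4997, 0.4673, 0.1723]
eef_rot: [-0.959, -2.99, 0.004]
force: [0.6, 0.5, -1.1]
width: 0.0262
grip_force: 69.6
```

>>> apply_moves:
  motion:
    - [0,0,0,0,0,-0.3]
    - [0,0,0,0,0,-0.6]
    - [0,0,0,0,0,-0.89]
    - [0,0,0,0,0,-0.89]
    - [0,0,0,0,0,-0.89]

```text
time: 10.6
eef_pos: [0.5003, 0.4683, 0.173]
eef_rot: [-0.247, -3.131, 0.001]
force: [-0.1, 0.9, -2.0]
width: 0.0265
grip_force: 69.6
```

```bash
python3 - <<'E'
from h import *
g=np.load('jig.npz')
c=shot('top','t4'); np.savez('top4.npz',**c); P=cloud(c); np.save('P4.npy',P)
J=np.c_[(P[...,:2].reshape(-1,2)-g['O'])@g['R'],P[...,2].reshape(-1,1)].reshape(420,560,3)
hsv=cv2.cvtColor(c['img'],cv2.COLOR_BGR2HSV)
b=(hsv[...,0]<20)&(hsv[...,1]>40)&(hsv[...,2]<130)&(J[...,0]>-.2)&(J[...,0]<.0)&(J[...,1]>0)&(J[...,1]<.31)&(J[...,2]>-.01)&(J[...,2]<.11)
n,l,s,_=cv2.connectedComponentsWithStats(b.astype(np.uint8))
for k in range(1,n):
    if s[k,4]>6: w=J[l==k]*1000; print(s[k,4],np.round(w.min(0)),np.round(w.max(0)))
cv2.imwrite('pics/t4c.png',cv2.resize(c['img'][155:290,195:475],None,fx=2.85,fy=2.85,interpolation=cv2.INTER_CUBIC))
E
python3 go.py -.1391,.4075,.0355,86.6
```

```text
1012 [-85. 183.  43.] [-10. 291. 104.]
9 [-171.  304.   -3.] [-161.  309.    4.]
25 [-159.  132.   -1.] [-133.  152.   10.]
170 [-156.    1.   -2.] [-126.  115.   20.]
85 [-200.  212.   -4.] [-186.  255.    3.]
16 [-200.  187.   -4.] [-186.  205.    3.]
10 [-186.  168.   -2.] [-186.  189.   21.]
9 [-186.  104.   -1.] [-186.  122.   18.]
jig [-140.1  406.7] z 173.1 yaw 86.45 F(jig) [-0.6  0.4 -1.3] w 0.02643557497659578 t 10.65
-.1391,.4075,.0355,86.6 [-0.002, 0.002, 0.275, -0.001, -0.001, -0.005]
```

View pics/t4c.png

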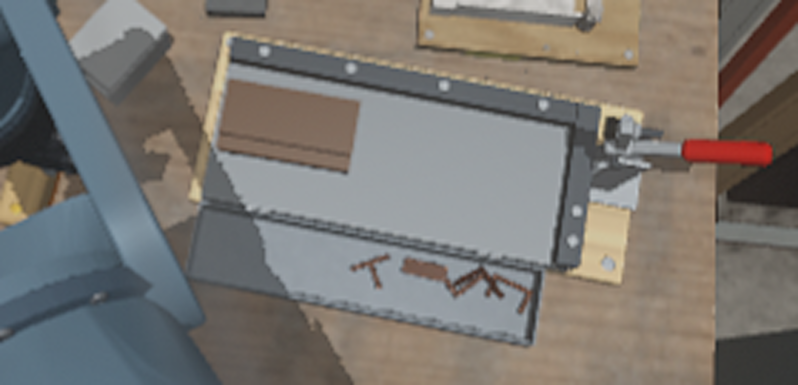

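All five slices lie in the trough, at crop (355–530, 258–305), with tops at 20 mm or less, and the bed is clear. Now I'll set the scraper down.

>>> apply_moves:
  motion:
    - [0,0,0.1,0,0,0]
    - [0,0,0.2,0,0,0]
    - [0,0,0.25,0,0,0]
    - [0,0,0.268,0,0,0]
    - [0,0,0.276,0,0,0]
    - [0,0,0.276,0,0,0]
    - [0,0,0.276,0,0,0]

```text
time: 11.52
eef_pos: [0.5015, 0.4693, 0.0369]
eef_rot: [0.241, 3.13, 0.002]
force: [0.4, -0.2, -1.6]
width: 0.0261
grip_force: 69.6
```

>>> apply_moves:
  motion:
    - [0,0,0,0,0,0]
    - [0,0,0,0,0,0]
    - [0,0,0,0,0,0]
    - [0,0,-0.02,0,0,0]
    - [0,0,-0.08,0,0,0]
    - [0,0,-0.18,0,0,0]
    - [0,0,-0.28,0,0,0]
  claw: 50

```text
time: 12.4
eef_pos: [0.5004, 0.4686, 0.1773]
eef_rot: [0.241, 3.132, 0.0]
force: [0.1, 0.3, 0.1]
width: 0.05
grip_force: 0.0
```

```bash
python3 - <<'E'
from h import *
c=shot('wrist','w5'); P=cloud(c); print('scraper top z',np.round([P[v,284,2] for v in (180,230,280)],3))
E
sed 's/top0/top4/;s/P.npy/P4.npy/' fit.py > fit4.py; sed -i "s/np.savez('jig/#/" fit4.py; python3 fit4.py | grep -E 'door|yaw|scr'
python3 go.py -.057,.2405,.16,0
```

```text
scraper top z [0.064 0.064 0.011]
doortop 915 [573.5 291.5] [109.8  48.2] 86.06
jig [-136.9  409.7] z 186.5 yaw 86.63 F(jig) [1.6 1.8 5.7] w 0.05012034405228247 t 12.45
-.057,.2405,.16,0 [-0.179, -0.329, 0.052, 0.026, 0.002, 2.888]Traceback (most recent call last):
  File "fit4.py", line 15, in <module>
    ms,rs=rect(box&(abs(z-.064)<.005)&(hsv[...,1]>60)&(u<250),'scr',.064)
          ~~~~^^^^^^^^^^^^^^^^^^^^^^^^^^^^^^^^^^^^^^^^^^^^^^^^^^^^^^^^^^^
  File "fit4.py", line 6, in rect
    n,l,s,_=cv2.connectedComponentsWithStats(m.astype(np.uint8)); i=1+np.argmax(s[1:,4]); m=l==i
                                                                      ~~~~~~~~~^^^^^^^^^
    return _wrapfunc(a, 'argmax', axis=axis, out=out, **kwds)
    return bound(*args, **kwds)
ValueError: attempt to get argmax of an empty sequence
```

>>> apply_moves:
  motion:
    - [-0.04,-0.06,0,0,0,0.3]
    - [-0.08,-0.14,0,0,0,0.6]
    - [-0.12,-0.22,0,0,0,0.9]
    - [-0.16,-0.3,0,0,0,1]
    - [-0.18,-0.31,0,0,0,1]
  claw: 85

```text
time: 13.08
eef_pos: [0.5668, 0.2993, 0.1761]
eef_rot: [1.048, 2.961, 0.0]
force: [0.4, 0.5, -0.3]
width: 0.0849
grip_force: 0.0
```

>>> apply_moves:
  motion:
    - [0,0,0,0,0,0.3]
    - [0,0,0,0,0,0.6]
    - [0,0,0,0,0,0.9]
    - [0,0,0,0,0,1]
    - [0,0,0,0,0,1]

```text
time: 13.7
eef_pos: [0.5658, 0.3027, 0.1756]
eef_rot: [1.773, 2.594, 0.001]
force: [0.7, 0.7, 0.8]
width: 0.0851
grip_force: 0.0
```

>>> apply_moves:
  motion:
    - [0,0,0,0,0,0.3]
    - [0,0,0,0,0,0.6]
    - [0,0,0,0,0,0.85]
    - [0,0,0,0,0,0.85]
    - [0,0,0,0,0,0.85]

```text
time: 14.32
eef_pos: [0.5657, 0.3021, 0.1754]
eef_rot: [-2.3, -2.14, -0.0]
force: [0.5, 0.2, -0.1]
width: 0.0851
grip_force: 0.0
```

```bash
python3 - <<'E'
from h import *
g=np.load('jig.npz')
c=shot('wrist','w6'); P=cloud(c); np.savez('w6.npz',**c)
J=np.c_[(P[...,:2].reshape(-1,2)-g['O'])@g['R'],P[...,2].reshape(-1,1)].reshape(-1,3)
hsv=cv2.cvtColor(c['img'],cv2.COLOR_BGR2HSV).reshape(-1,3)
m=(J[:,2]>.096)&(J[:,2]<.104)&(hsv[:,0]<20)&(hsv[:,1]>40)
r=cv2.minAreaRect((J[m,:2]*1000).astype(np.float32)); print(m.sum(),r)
E
python3 go.py -.055,.252,.087,1.3
```

```text
9402 ((-54.19905090332031, 234.06329345703125), (57.251216888427734, 110.58346557617188), 1.34134840965271)
jig [-59.3 247.2] z 175.4 yaw 1.28 F(jig) [-0.5 -0.1 -0.8] w 0.08469495213086875 t 14.375
-.055,.252,.087,1.3 [0.009, 0.009, 0.177, 0.0, -0.0, -0.001]
```

View pics/w6.png

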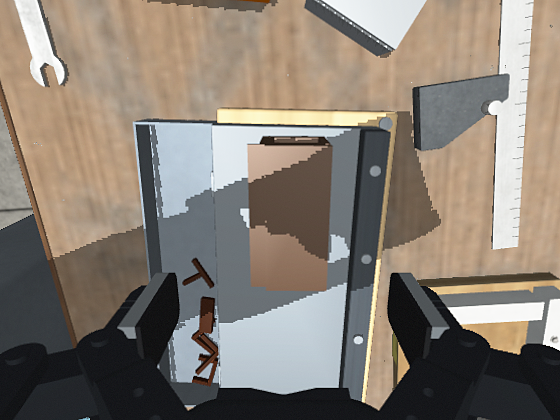

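The wrist view shows the door piece at cols 248–330, centred between the fingers (165 and 400). The measured centre is jig (−54, 234) with yaw 1.3°. I'll descend and grip it 15 mm beyond its middle.

>>> apply_moves:
  motion:
    - [0.004,0.009,0.06,0,0,0]
    - [0.004,0.009,0.13,0,0,0]
    - [0.004,0.009,0.165,0,0,0]
    - [0.004,0.009,0.177,0,0,0]
    - [0.004,0.009,0.177,0,0,0]

```text
time: 15.0
eef_pos: [0.5708, 0.3036, 0.0874]
eef_rot: [2.303, 2.137, 0.001]
force: [1.2, 0.3, 0.2]
width: 0.085
grip_force: 0.0
```

>>> apply_moves:
  motion:
    - [0,0,0,0,0,0]
    - [0,0,0,0,0,0]
    - [0,0,0,0,0,0]
    - [0,0,0,0,0,0]
  claw: 40
  newtons: 25

```text
time: 15.5
eef_pos: [0.5705, 0.3034, 0.087]
eef_rot: [2.303, 2.136, 0.0]
force: [-0.2, 0.2, 0.3]
width: 0.0399
grip_force: 0.0
```

```bash
python3 go.py -.055,.073,.087,0 -.03,.073,.087,0
```

```text
jig [-54.7 249.1] z 87.0 yaw 1.12 F(jig) [-0.2  0.1  0.3] w 0.03985249806367978 t 15.5
-.055,.073,.087,0 [-0.352, -0.008, 0.0, 0.001, -0.0, 0.037]
-.03,.073,.087,0 [-0.353, 0.042, 0.0, 0.001, -0.0, 0.037]
```

```bash
python3 - <<'E'
from h import *
c=shot('wrist','w7'); s=shot('scene')
cv2.imwrite('pics/ws7.png',np.hstack([cv2.resize(c['img'],(400,300)),cv2.resize(s['img'][150:300,210:410],(400,300))]))
E
```

```text
(no output)
```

View pics/ws7.png

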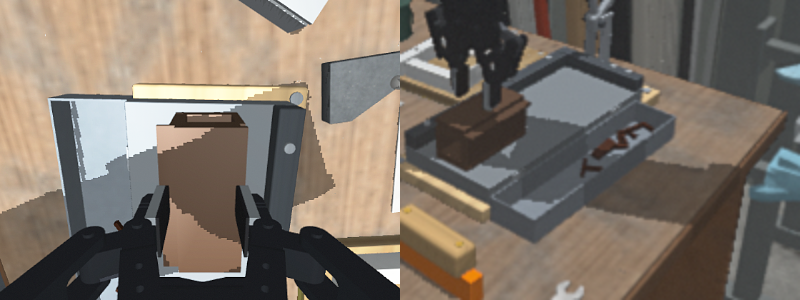

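```bash
python3 - <<'E'
from h import *
g=np.load('jig.npz')
c=shot('wrist'); P=cloud(c)
J=np.c_[(P[...,:2].reshape(-1,2)-g['O'])@g['R'],P[...,2].reshape(-1,1)].reshape(420,560,3)*1000
for v in (250,275,300,325): print(v,[ (u,*np.round(J[v,u]).astype(int)) for u in (215,225,235,250,280,320,335,345)])
J0=J.reshape(-1,3); m=(abs(J0[:,1]-249)<12)&(J0[:,2]>86)&(J0[:,2]<120)&(abs(J0[:,0]+55)<40)
hsv=cv2.cvtColor(c['img'],cv2.COLOR_BGR2HSV).reshape(-1,3); mm=m&(hsv[:,2]<70); 
for s in (-1,1):
    k=mm&((J0[:,0]+54.7)*s>0); print(s,k.sum(), np.round(np.percentile(J0[k],[0,5,50,95,100],axis=0)) if k.sum() else '')
E
```

```text
250 [(215, np.int64(-97), np.int64(229), np.int64(45)), (225, np.int64(-83), np.int64(251), np.int64(93)), (235, np.int64(-77), np.int64(252), np.int64(95)), (250, np.int64(-70), np.int64(255), np.int64(100)), (280, np.int64(-56), np.int64(255), np.int64(101)), (320, np.int64(-37), np.int64(255), np.int64(100)), (335, np.int64(-30), np.int64(256), np.int64(100)), (345, np.int64(-15), np.int64(231), np.int64(45))]
275 [(215, np.int64(-80), np.int64(259), np.int64(133)), (225, np.int64(-76), np.int64(259), np.int64(132)), (235, np.int64(-74), np.int64(253), np.int64(120)), (250, np.int64(-70), np.int64(242), np.int64(100)), (280, np.int64(-56), np.int64(242), np.int64(101)), (320, np.int64(-36), np.int64(242), np.int64(99)), (335, np.int64(-34), np.int64(259), np.int64(130)), (345, np.int64(-31), np.int64(260), np.int64(132))]
300 [(215, np.int64(-77), np.int64(258), np.int64(148)), (225, np.int64(-74), np.int64(257), np.int64(145)), (235, np.int64(-74), np.int64(241), np.int64(121)), (250, np.int64(-70), np.int64(228), np.int64(99)), (280, np.int64(-55), np.int64(228), np.int64(100)), (320, np.int64(-36), np.int64(229), np.int64(100)), (335, np.int64(-34), np.int64(249), np.int64(132)), (345, np.int64(-34), np.int64(260), np.int64(150))]
325 [(215, np.int64(-76), np.int64(255), np.int64(157)), (225, np.int64(-74), np.int64(248), np.int64(148)), (235, np.int64(-78), np.int64(210), np.int64(95)), (250, np.int64(-70), np.int64(214), np.int64(101)), (280, np.int64(-55), np.int64(214), np.int64(100)), (320, np.int64(-35), np.int64(215), np.int64(101)), (335, np.int64(-34), np.int64(240), np.int64(135)), (345, np.int64(-34), np.int64(252), np.int64(152))]
-1 83 [[-79. 237.  93.]
 [-77. 239.  94.]
 [-74. 249. 117.]
 [-74. 259. 120.]
 [-74. 259. 120.]]
1 97 [[-34. 237.  99.]
 [-34. 239. 100.]
 [-34. 249. 117.]
 [-32. 259. 120.]
 [-32. 260. 120.]]
```

```bash
python3 - <<'E'
from h import *
c=dict(np.load('w6.npz')); P=cloud(c)
def prof(P,us,vs,zt):
    for v in vs: print(v,[(u,round((P[v,u,2]-zt)*1000)) for u in us])
prof(P,range(120,186,8),range(268,350,14),.1754)
c=shot('wrist'); P=cloud(c); print(); prof(P,range(200,250,6),range(258,340,12),.087)
E
```

```text
268 [(120, -174), (128, -176), (136, -174), (144, -176), (152, -147), (160, -170), (168, -172), (176, -173), (184, -173)]
282 [(120, -176), (128, -176), (136, -175), (144, -175), (152, 51), (160, 50), (168, 49), (176, 40), (184, -168)]
296 [(120, -175), (128, 54), (136, 53), (144, 60), (152, 61), (160, 58), (168, 51), (176, 42), (184, -173)]
310 [(120, 63), (128, 62), (136, 169), (144, 67), (152, 65), (160, 59), (168, 53), (176, 43), (184, -173)]
324 [(120, 76), (128, 76), (136, 75), (144, 74), (152, 67), (160, 62), (168, 54), (176, 44), (184, -174)]
338 [(120, 83), (128, 77), (136, 76), (144, 75), (152, 69), (160, 63), (168, 55), (176, -174), (184, -173)]

258 [(200, -43), (206, -42), (212, -42), (218, -41), (224, 7), (230, 7), (236, 7), (242, 7), (248, 13)]
270 [(200, -42), (206, -41), (212, -42), (218, 41), (224, 41), (230, 42), (236, 28), (242, 8), (248, 12)]
282 [(200, 43), (206, 44), (212, 50), (218, 50), (224, 50), (230, 47), (236, 29), (242, 7), (248, 12)]
294 [(200, 52), (206, 59), (212, 58), (218, 59), (224, 59), (230, 47), (236, 31), (242, 7), (248, 13)]
306 [(200, 67), (206, 65), (212, 65), (218, 65), (224, 61), (230, 48), (236, 33), (242, 7), (248, 13)]
318 [(200, 168), (206, 74), (212, 74), (218, 66), (224, 62), (230, 50), (236, 8), (242, 7), (248, 13)]
330 [(200, 79), (206, 79), (212, 80), (218, 65), (224, 63), (230, 50), (236, 7), (242, 8), (248, 12)]
```

The fingers closed above the door top. The wrist depth shows the pad ends about 27 mm behind the reported TCP at 40 mm opening, and about 40 mm behind when fully open. So I'll open, go 42 mm lower and grip again.

>>> apply_moves:
  motion:
    - [0,0,0,0,0,0]
    - [0,0,0,0,0,0]
    - [0,0,0,0,0,0]
    - [0,0,0.04,0,0,0]
    - [0,0,0.07,0,0,0]
    - [0,0,0.083,0,0,0]
    - [0,0,0.083,0,0,0]
  claw: 85

```text
time: 16.58
eef_pos: [0.5697, 0.3032, 0.044]
eef_rot: [-2.303, -2.136, 0.003]
force: [0.3, 0.2, 0.0]
width: 0.0851
grip_force: 0.0
```

>>> apply_moves:
  motion:
    - [0,0,0,0,0,0]
    - [0,0,0,0,0,0]
    - [0,0,0,0,0,0]
  claw: 45
  newtons: 25

```text
time: 16.95
eef_pos: [0.5711, 0.3036, 0.0462]
eef_rot: [2.303, 2.136, 0.002]
force: [0.5, -0.6, 2.5]
width: 0.0575
grip_force: 27.5
```

```bash
python3 go.py -.055,.075,.046,0 -.03,.075,.046,0; python3 - <<'E'
from h import *
c=shot('wrist'); P=cloud(c); print(np.round(P[240:420:20,284,2],3)); cv2.imwrite('pics/w8.png',c['img'])
E
```

```text
jig [-54.1 249.4] z 46.2 yaw 1.12 F(jig) [ 0.6 -0.5  2.5] w 0.05753886540674348 t 16.95
-.055,.075,.046,0 [-0.349, -0.009, 0.0, 0.003, -0.001, 0.037]
-.03,.075,.046,0 [-0.35, 0.041, 0.0, 0.003, -0.001, 0.037]
[0.101 0.101 0.1   0.1   0.101 0.1   0.1   0.099 0.149]
```

>>> apply_moves:
  motion:
    - [-0.02,0,0,0,0,0.02]
    - [-0.05,0,0,0,0,0.037]
    - [-0.09,0,0,0,0,0.037]
    - [-0.13,-0.002,0,0,0,0.037]
    - [-0.17,-0.003,0,0,0,0.037]
    - [-0.21,-0.004,0,0,0,0.037]
    - [-0.25,-0.005,0,0,0,0.037]
    - [-0.29,-0.006,0,0,0,0.037]
    - [-0.32,-0.007,0,0,0,0.037]
    - [-0.335,-0.008,0,0,0,0.037]
    - [-0.342,-0.008,0,0,0,0.037]
    - [-0.342,-0.008,0,0,0,0.037]

```text
time: 18.5
eef_pos: [0.5538, 0.132, 0.0461]
eef_rot: [2.325, 2.112, 0.001]
force: [0.0, 1.7, 6.8]
width: 0.0574
grip_force: 27.8
```

```bash
cat > door.py <<'E'
from h import *
g=np.load('jig.npz')
c=shot('top'); P=cloud(c)
J=np.c_[(P[...,:2].reshape(-1,2)-g['O'])@g['R'],P[...,2].reshape(-1,1)].reshape(-1,3)
hsv=cv2.cvtColor(c['img'],cv2.COLOR_BGR2HSV).reshape(-1,3)
m=(J[:,2]>.096)&(J[:,2]<.104)&(hsv[:,0]<20)&(hsv[:,1]>40)&(J[:,0]>-.12)&(J[:,0]<.01)&(J[:,1]>-.01)&(J[:,1]<.3)
if m.sum()>20:
    w=J[m,:2]*1000; print(m.sum(),cv2.minAreaRect(w.astype(np.float32)),np.round(np.percentile(w,[1,99],axis=0),1).tolist())
cv2.imwrite('pics/door.png',cv2.resize(c['img'][155:290,260:475],None,fx=3.5,fy=3.5,interpolation=cv2.INTER_CUBIC))
E
python3 door.py; python3 go.py -.03,.07,.046,0
```

```text
227 ((-47.129112243652344, 65.74371337890625), (46.21097946166992, 110.07381439208984), 3.7459867000579834) [[-72.3, 10.8], [-27.8, 119.8]]
jig [-55.1  76.9] z 46.1 yaw -0.07 F(jig) [0.4 1.1 7. ] w 0.05741660188352599 t 18.55
-.03,.07,.046,0 [-0.014, 0.05, 0.0, 0.002, 0.0, -0.002]
```

>>> apply_moves:
  motion:
    - [0,0.015,0,0,0,0]
    - [0,0.03,0,0,0,0]
    - [0,0.042,0,0,0,0]
    - [0,0.048,0,0,0,0]
    - [0,0.052,0,0,0,0]
    - [0,0.054,0,0,0,0]
    - [0,0.054,0,0,0,0]

```text
time: 19.42
eef_pos: [0.5784, 0.1296, 0.0462]
eef_rot: [-2.323, -2.112, 0.005]
force: [-8.9, 0.3, 16.1]
width: 0.0571
grip_force: 27.6
```

```bash
python3 door.py; python3 go.py -.03,.07,.046,0
```

```text
236 ((-31.154708862304688, 65.64226531982422), (110.50895690917969, 51.643829345703125), 85.28394317626953) [[-51.0, 10.8], [-2.8, 119.3]]
jig [-30.4  76.7] z 46.2 yaw -0.03 F(jig) [-10.3   0.7  14.8] w 0.05725413225234574 t 19.475
-.03,.07,.046,0 [-0.013, 0.001, 0.0, -0.008, 0.002, -0.001]
```

>>> apply_moves:
  motion:
    - [0,-0.003,-0.002,0,0,0]
    - [-0.005,-0.003,-0.002,0,0,0]
    - [-0.012,-0.003,-0.002,0,0,0]
    - [-0.018,-0.002,-0.002,0,0,0]
    - [-0.022,-0.001,-0.002,0,0,0]
    - [-0.024,0,-0.002,0,0,0]
    - [-0.024,0,-0.002,0,0,0]

```text
time: 20.35
eef_pos: [0.5789, 0.1195, 0.0462]
eef_rot: [-2.323, -2.113, -0.0]
force: [-1.6, 4.6, 2.5]
width: 0.0573
grip_force: 27.3
```

```bash
python3 door.py; python3 go.py -.03,.065,.046,0
```

```text
234 ((-28.622528076171875, 94.48391723632812), (58.0556755065918, 31.82581329345703), 4.12445592880249) [[-46.6, 78.9], [-1.3, 109.7]]
jig [-28.9  66.8] z 46.2 yaw 0.01 F(jig) [-2.3  5.2  2.6] w 0.05796024021318525 t 20.4
-.03,.065,.046,0 [-0.004, -0.002, 0.0, -0.002, -0.002, 0.0]
```

>>> apply_moves:
  motion:
    - [-0.003,0.004,0,0,0,0]
    - [-0.004,0.005,0,0,0,0]
    - [-0.004,0.005,0,0,0,0]

```text
time: 20.78
eef_pos: [0.5791, 0.1195, 0.0463]
eef_rot: [-2.319, -2.11, 0.001]
force: [-8.7, 13.6, 10.2]
width: 0.0573
grip_force: 27.2
```

```bash
python3 go.py -.03,.065,.046,0
```

```text
jig [-28.7  66.8] z 46.3 yaw 0.01 F(jig) [-9.9 12.7 10.2] w 0.05732286022529911 t 20.775
-.03,.065,.046,0 [-0.004, -0.003, 0.001, -0.01, -0.007, 0.0]
```

Force reads about 10 N against the long fence and 13 N against the end fence, so the piece is seated. I'll release and lift.

>>> apply_moves:
  motion:
    - [0.004,-0.005,0,0,0,0]
    - [0.004,-0.005,0,0,0,0]
    - [0.004,-0.005,0,0,0,0]
    - [0.004,-0.005,-0.04,0,0,0]
    - [0.03,-0.005,-0.1,0,0,0]
    - [0.08,-0.03,-0.2,0,0,0]
    - [0.15,-0.15,-0.28,0,0,0]
    - [0.15,-0.25,-0.3,0,0,0]
    - [0.15,-0.3,-0.3,0,0,0]
  claw: 80

```text
time: 21.9
eef_pos: [0.4383, 0.2063, 0.1995]
eef_rot: [2.321, 2.114, 0.006]
force: [0.1, -0.5, 0.4]
width: 0.0802
grip_force: 0.0
```

```bash
python3 door.py; python3 go.py -.029,.0,.25,0
```

```text
jig [-179.9  139.8] z 198.5 yaw 0.14 F(jig) [-1.5  3.2 -1.2] w 0.07993261083063655 t 21.95
-.029,.0,.25,0 [-0.28, 0.301, -0.103, 0.002, -0.001, 0.005]
```

View pics/door.png

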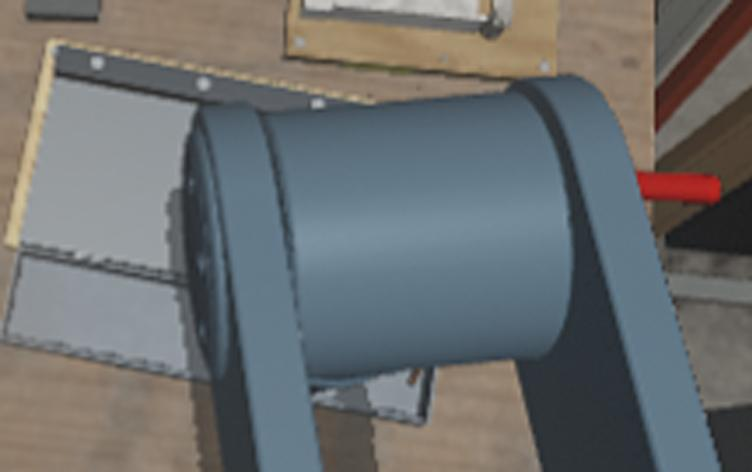

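All ten pictures are now used (this one only shows the arm hiding the piece), so I'll go on with numbers. The scene camera's depth can check the door.

```bash
sed "s/shot('top')/shot('scene')/" door.py > doors.py; cat >> doors.py <<'E'
# back/end/edges of top and clamp handle (red)
h=c['img']; H=cv2.cvtColor(h,cv2.COLOR_BGR2HSV).reshape(-1,3)
r=((H[:,0]<6)|(H[:,0]>174))&(H[:,1]>150)&(J[:,0]>-.08)&(J[:,0]<.03)&(J[:,1]>-.2)&(J[:,1]<.1)&(J[:,2]>.08)
if r.sum()>5: print('handle',r.sum(),np.round(np.percentile(J[r],[2,50,98],axis=0)*1000).tolist())
if m.sum()>20:
    w=J[m,:2]*1000
    for nm,ax,fn in (('front/back x',1,(1,99)),('ends y',0,(1,99))):
        b=np.round(w[:,ax]/10)
        for k in np.unique(b):
            if (b==k).sum()>15: print(nm,int(k*10),np.round(np.percentile(w[b==k][:,1-ax],fn),1))
E
python3 doors.py
```

```text
368 ((-32.283721923828125, 52.542362213134766), (114.23963928222656, 60.595359802246094), 89.46427154541016) [[-57.8, -3.8], [-2.2, 107.6]]
handle 114 [[-40.0, -113.0, 146.0], [-35.0, -88.0, 165.0], [-23.0, -66.0, 180.0]]
front/back x 0 [-48.8  -2.5]
front/back x 10 [-50.8  -7.5]
front/back x 20 [-58.5  -3.8]
front/back x 30 [-55.1  -3.6]
front/back x 40 [-49.   -2.3]
front/back x 50 [-50.7  -4.1]
front/back x 60 [-49.5  -4.2]
front/back x 70 [-50.4  -4. ]
front/back x 80 [-56.3  -2.8]
front/back x 90 [-55.4  -2.2]
front/back x 100 [-59.1  -2.6]
front/back x 110 [-48.7  -3.7]
ends y -50 [ -3. 107.]
ends y -40 [ -2.2 106.2]
ends y -30 [ -3.8 108. ]
ends y -20 [  0.2 105.8]
ends y -10 [ -2.7 108.1]
ends y 0 [ -2.3 105.6]
```

```bash
python3 - <<'E'
from h import *
g=np.load('jig.npz'); c=dict(np.load('top0.npz')); P=np.load('P.npy'); H=cv2.cvtColor(c['img'],cv2.COLOR_BGR2HSV).reshape(-1,3)
J=np.c_[(P[...,:2].reshape(-1,2)-g['O'])@g['R'],P[...,2].reshape(-1,1)].reshape(-1,3)*1000
r=((H[:,0]<6)|(H[:,0]>174))&(H[:,1]>150)&(J[:,0]>-80)&(J[:,0]<30)&(J[:,1]>-200)&(J[:,1]<60)&(J[:,2]>80)
q=J[r]; print(r.sum(),np.round(np.percentile(q,[2,50,98],axis=0)))
s=np.polyfit(q[:,1],q[:,2],1); th=np.pi/2-np.arctan(-s[0]); print('theta of top face',th,'q',th+.3, 'top line at y=-92:',np.polyval(s,-92))
E
python3 go.py -.029,.03,.25,0
```

```text
236 [[ -36. -116.  150.]
 [ -29.  -90.  166.]
 [ -20.  -64.  181.]]
theta of top face 1.0611729575314315 q 1.3611729575314315 top line at y=-92: 167.37040482242546
jig [-177.8  139.5] z 198.3 yaw 0.12 F(jig) [ 0.1  0.7 -0.9] w 0.08026468473047846 t 22.0
-.029,.03,.25,0 [-0.22, 0.297, -0.103, 0.004, -0.001, 0.004]
```

>>> apply_moves:
  motion:
    - [-0.02,0.03,-0.06,0,0,0]
    - [-0.08,0.1,-0.103,0,0,0]
    - [-0.14,0.18,-0.103,0,0,0]
    - [-0.2,0.26,-0.103,0,0,0]
    - [-0.22,0.297,-0.103,0,0,0]
    - [-0.22,0.297,-0.103,0,0,0]
  claw: 50

```text
time: 22.75
eef_pos: [0.5783, 0.08, 0.2481]
eef_rot: [2.326, 2.11, 0.0]
force: [-0.1, -0.3, -0.3]
width: 0.0497
grip_force: 0.0
```

```bash
cat > wdoor.py <<'E'
from h import *
g=np.load('jig.npz'); c=shot('wrist'); P=cloud(c); H=cv2.cvtColor(c['img'],cv2.COLOR_BGR2HSV).reshape(-1,3)
J=np.c_[(P[...,:2].reshape(-1,2)-g['O'])@g['R'],P[...,2].reshape(-1,1)].reshape(-1,3)*1000
d=(abs(J[:,2]-100)<4)&(H[:,0]<20)&(H[:,1]>40)&(J[:,0]>-100)&(J[:,0]<20)&(J[:,1]>-20)
f=(abs(J[:,2]-65)<3)&(H[:,2]<125)&(abs(J[:,0])<30)
w=J[d]; print(d.sum(),f.sum(),'x',np.percentile(w[:,0],[1,99]),'y',np.percentile(w[:,1],[1,99]),'z',np.median(w[:,2]),w[:,2].std())
e=[]
for y in range(-20,300,10):
    a=w[abs(w[:,1]-y)<5]; b=J[f&(abs(J[:,1]-y)<5)]
    if len(a)>15: e.append((y,np.percentile(a[:,0],98)))
    print(y,len(a),np.round(np.percentile(a[:,0],98),1) if len(a)>15 else '','fence',np.round(np.percentile(b[:,0],[3,97]),1) if len(b)>15 else '')
e=np.array(e); print('slope',np.polyfit(e[:,0],e[:,1],1))
E
python3 wdoor.py; python3 go.py -.028,-.091,.17,0
```

```text
6612 3289 x [-45.03817866   0.42558166] y [ -1.25268212 105.44042809] z 100.12488922991392 0.7301679407726309
-20 0  fence [-28.   19.5]
-10 0  fence [ 3.2 20.6]
0 402 -1.3 fence [ 3.1 21. ]
10 519 -1.5 fence [ 3.8 20.8]
20 537 -0.8 fence [ 3.6 21.4]
30 563 -0.9 fence [ 3.4 21.2]
40 574 -1.1 fence [ 4.2 20.8]
50 623 0.3 fence [ 5.  21.4]
60 595 0.1 fence [ 4.8 21. ]
70 644 0.0 fence [ 4.7 20.9]
80 650 0.6 fence [ 5.2 21.3]
90 678 0.4 fence [ 5.  20.9]
100 713 0.2 fence [ 4.8 21.6]
110 114 0.6 fence [ 2.7 21. ]
120 0  fence [ 2.5 21.5]
130 0  fence [ 2.4 21.1]
140 0  fence [ 2.9 21.6]
150 0  fence [ 2.7 21.4]
160 0  fence [ 2.5 21.5]
170 0  fence [ 2.5 21.3]
180 0  fence [ 3.  21.6]
190 0  fence 
200 0  fence 
210 0  fence 
220 0  fence 
230 0  fence 
240 0  fence 
250 0  fence 
260 0  fence 
270 0  fence 
280 0  fence 
290 0  fence 
slope [ 0.01951343 -1.35024031]
jig [-26.8  28.3] z 248.0 yaw -0.08 F(jig) [-0.8 -0.8  0.7] w 0.04986559816531236 t 22.8
-.028,-.091,.17,0 [-0.239, -0.002, 0.156, -0.0, -0.0, -0.003]
```

The wrist depth shows the back flush at the far end and a 1–2 mm gap near the corner, which is about 0.015 rad off square. I'll close the fingers and nudge the piece at the lip to square it.

>>> apply_moves:
  motion:
    - [0.02,-0.08,0,0,0,0]
    - [0.04,-0.15,0,0,0,0]
    - [0.044,-0.17,0.1,0,0,0]
    - [0.044,-0.17,0.2,0,0,0]
    - [0.044,-0.17,0.3,0,0,0]
    - [0.044,-0.17,0.37,0,0,0]
    - [0.044,-0.17,0.388,0,0,0]
    - [0.044,-0.17,0.388,0,0,0]
  claw: 0

```text
time: 23.8
eef_pos: [0.4944, 0.1121, 0.0545]
eef_rot: [2.323, 2.115, 0.0]
force: [-0.0, -0.9, 1.1]
width: -0.0
grip_force: 0.0
```

>>> apply_moves:
  motion:
    - [0,0.02,0,0,0,0]
    - [0,0.04,0,0,0,0]
    - [0,0.05,0,0,0,0]
    - [0,0.055,0,0,0,0]
    - [0,0.06,0,0,0,0]

```text
time: 24.42
eef_pos: [0.5241, 0.1088, 0.0537]
eef_rot: [-2.324, -2.114, 0.001]
force: [0.3, 0.8, -0.3]
width: -0.0001
grip_force: 0.0
```

```bash
python3 go.py -.07,.05,.052,0
```

```text
jig [-82.5  51. ] z 53.7 yaw 0.0 F(jig) [ 0.2  0.9 -0.3] w -0.00012850557492464132 t 24.425
-.07,.05,.052,0 [-0.002, 0.025, 0.003, -0.001, 0.0, 0.0]
```

>>> apply_moves:
  motion:
    - [-0.01,0.006,0,0,0,0]
    - [-0.015,0.012,0,0,0,0]
    - [-0.016,0.016,0,0,0,0]
    - [-0.016,0.02,0,0,0,0]

```text
time: 24.92
eef_pos: [0.5335, 0.0999, 0.0538]
eef_rot: [-2.324, -2.114, -0.0]
force: [-0.1, -0.2, -0.0]
width: -0.0003
grip_force: 0.0
```

```bash
python3 go.py -.07,.045,.052,0
```

```text
jig [-72.3  42.9] z 53.8 yaw -0.0 F(jig) [-0.  -0.2 -0. ] w -0.00025568629104437553 t 24.925
-.07,.045,.052,0 [0.004, 0.005, 0.004, -0.0, -0.0, -0.0]
```

>>> apply_moves:
  motion:
    - [0,0.004,0,0,0,0]
    - [0,0.008,0,0,0,0]
    - [0,0.012,0,0,0,0]
    - [0,0.016,0,0,0,0]

```text
time: 25.42
eef_pos: [0.5358, 0.0997, 0.0534]
eef_rot: [-2.317, -2.11, 0.014]
force: [-26.1, -0.6, 22.3]
width: 0.0001
grip_force: 13.1
```

```bash
python3 go.py -.07,.045,.052,0
```

```text
jig [-70.   42.9] z 53.4 yaw 0.06 F(jig) [-25.9  -3.   22.3] w 7.920582031884863e-05 t 25.425
-.07,.045,.052,0 [0.004, -0.0, 0.003, -0.023, 0.002, 0.002]
```

>>> apply_moves:
  motion:
    - [0,-0.02,0,0,0,0]
    - [0,-0.06,0,0,0,0]
    - [0,-0.08,-0.1,0,0,0]
    - [0,-0.08,-0.2,0,0,0]
    - [0,-0.04,-0.3,0,0,0]
    - [-0.02,0.06,-0.39,0,0,0]
    - [-0.026,0.086,-0.39,0,0,0]
    - [-0.026,0.086,-0.39,0,0,0]
  claw: 45

```text
time: 26.42
eef_pos: [0.5839, 0.0818, 0.2491]
eef_rot: [2.324, 2.113, 0.001]
force: [-0.8, -0.0, -0.5]
width: 0.0451
grip_force: 0.0
```

```bash
python3 wdoor.py | grep -E 'slope|x|^0|^50|^100'; python3 go.py -.028,-.091,.17,0 -.028,-.091,.12,0
```

```text
6524 3459 x [-44.03172671   1.3454274 ] y [ -1.21400986 105.43406072] z 100.10638951489986 0.744755884226059
0 390 0.6 fence [ 4.7 20.9]
50 579 0.7 fence [ 4.8 21.3]
100 685 1.4 fence [ 5.6 21.6]
slope [0.00877133 0.20874505]
jig [-21.7  30. ] z 248.1 yaw -0.01 F(jig) [-0.3 -0.4  0. ] w 0.045285893381990606 t 26.475
-.028,-.091,.17,0 [-0.242, -0.012, 0.156, -0.002, -0.0, -0.0]
-.028,-.091,.12,0 [-0.242, -0.012, 0.256, -0.002, -0.0, -0.0]
```

The piece is now square and flush (slope within 0.004 of the fence's). Next is the clamp handle, gripped across jig x.

>>> apply_moves:
  motion:
    - [-0.08,-0.004,0,0,0,0]
    - [-0.16,-0.008,0,0,0,0]
    - [-0.242,-0.012,0.05,0,0,0]
    - [-0.242,-0.012,0.15,0,0,0]
    - [-0.242,-0.012,0.23,0,0,0]
    - [-0.242,-0.012,0.256,0,0,0]
    - [-0.242,-0.012,0.256,0,0,0]

```text
time: 27.35
eef_pos: [0.5647, -0.0371, 0.1203]
eef_rot: [-2.322, -2.114, 0.002]
force: [0.4, -0.2, -0.1]
width: 0.0449
grip_force: 0.0
```

>>> apply_moves:
  motion:
    - [0,0,0,0,0,0]
    - [0,0,0,0,0,0]
    - [0,0,0,0,0,0]
    - [0,0,0,0,0,0]
  claw: 8
  newtons: 30

```text
time: 27.85
eef_pos: [0.5655, -0.0379, 0.1226]
eef_rot: [2.323, 2.114, -0.0]
force: [-5.4, 0.2, 4.9]
width: 0.0158
grip_force: 34.3
```

```bash
python3 go.py -.028,-.091,.12,0; python3 - <<'E'
import numpy as np
t0=1.06
for q in np.arange(1.36,-.11,-.08): print(round(q,2),np.round([(-80*np.sin(q-.3)+80*np.sin(t0))/500,-(80*np.cos(q-.3)-80*np.cos(t0))/500],3))
E
```

```text
jig [-27.3 -91.2] z 122.6 yaw 0.02 F(jig) [-5.4 -0.3  4.9] w 0.0158369228131484 t 27.85
-.028,-.091,.12,0 [0.0, -0.001, 0.005, 0.001, 0.001, 0.001]
1.36 [ 0. -0.]
1.28 [ 0.007 -0.011]
1.2 [ 0.014 -0.021]
1.12 [ 0.023 -0.031]
1.04 [ 0.032 -0.04 ]
0.96 [ 0.041 -0.048]
0.88 [ 0.052 -0.056]
0.8 [ 0.063 -0.062]
0.72 [ 0.074 -0.068]
0.64 [ 0.086 -0.073]
0.56 [ 0.098 -0.076]
0.48 [ 0.111 -0.079]
0.4 [ 0.124 -0.081]
0.32 [ 0.136 -0.082]
0.24 [ 0.149 -0.081]
0.16 [ 0.162 -0.08 ]
0.08 [ 0.174 -0.078]
-0.0 [ 0.187 -0.075]
-0.08 [ 0.199 -0.07 ]
```

>>> apply_moves:
  motion:
    - [0.007,0,-0.011,0,0,0]
    - [0.014,0,-0.021,0,0,0]
    - [0.023,0,-0.031,0,0,0]
    - [0.032,0,-0.04,0,0,0]
    - [0.041,0,-0.048,0,0,0]
    - [0.052,0,-0.056,0,0,0]
    - [0.063,0,-0.062,0,0,0]
    - [0.074,0,-0.068,0,0,0]
    - [0.086,0,-0.073,0,0,0]
    - [0.098,0,-0.076,0,0,0]
    - [0.111,0,-0.079,0,0,0]
    - [0.124,0,-0.081,0,0,0]
    - [0.136,0,-0.082,0,0,0]
    - [0.149,0,-0.081,0,0,0]
    - [0.155,0,-0.081,0,0,0]

```text
time: 29.72
eef_pos: [0.5726, 0.038, 0.1626]
eef_rot: [2.322, 2.112, -0.004]
force: [-0.6, -8.0, -7.7]
width: 0.0162
grip_force: 29.4
```

```bash
python3 go.py -.028,-.091,.12,0; python3 - <<'E'
from h import *
s=st()
E
```

```text
jig [-27.5 -15. ] z 162.6 yaw 0.0 F(jig) [ 0.2 -8.  -7.7] w 0.016239684668750923 t 29.725
-.028,-.091,.12,0 [-0.152, -0.001, 0.086, -0.0, 0.006, 0.0]
time 29.725
qpos [-0.1384  0.2198  1.6507 -0.0035  1.2712 -0.0427]
eef_pos [0.5726 0.038  0.1626]
eef_rot [ 2.3225  2.1124 -0.0041]
force [-0.6004 -8.0212 -7.7493]
ft_torque [-1.4724e+00  2.9180e-01  1.2000e-03]
width 0.0162
grip_force 29.3709
```

>>> apply_moves:
  motion:
    - [0.005,0,0.001,0,0,0]
    - [0.01,0,0.001,0,0,0]
    - [0.01,0,0.001,0,0,0]

```text
time: 30.1
eef_pos: [0.573, 0.043, 0.1623]
eef_rot: [2.323, 2.112, -0.004]
force: [-1.4, -8.1, -5.3]
width: 0.016
grip_force: 29.4
```

>>> apply_moves:
  motion:
    - [0.004,0,0.001,0,0,0]
    - [0.008,0,0.001,0,0,0]
    - [0.008,0,0.001,0,0,0]

```text
time: 30.48
eef_pos: [0.5734, 0.0469, 0.1618]
eef_rot: [2.323, 2.112, -0.004]
force: [-2.3, -8.8, -5.8]
width: 0.0163
grip_force: 29.4
```

```bash
python3 go.py -.028,-.091,.12,0
```

```text
jig [-27.5  -6.1] z 161.8 yaw -0.01 F(jig) [-1.5 -9.  -5.8] w 0.016333648847948783 t 30.475
-.028,-.091,.12,0 [-0.17, -0.001, 0.084, -0.0, 0.006, -0.0]
```

>>> apply_moves:
  motion:
    - [0.003,0,0.001,0,0,0]
    - [0.005,0,0.001,0,0,0]
    - [0.005,0,0.001,0,0,0]

```text
time: 30.85
eef_pos: [0.5737, 0.0491, 0.1615]
eef_rot: [2.323, 2.112, -0.004]
force: [-2.7, -9.8, -4.5]
width: 0.0161
grip_force: 29.4
```

>>> apply_moves:
  motion:
    - [0.003,0,0.001,0,0,0]
    - [0.005,0,0.001,0,0,0]
    - [0.005,0,0.001,0,0,0]

```text
time: 31.22
eef_pos: [0.5739, 0.0519, 0.1611]
eef_rot: [2.323, 2.112, -0.003]
force: [-2.8, -7.5, -3.6]
width: 0.0155
grip_force: 29.3
```

```bash
python3 go.py -.028,-.091,.12,0
```

```text
jig [-27.5  -1. ] z 161.1 yaw -0.01 F(jig) [-2.1 -7.7 -3.6] w 0.015477548643891531 t 31.225
-.028,-.091,.12,0 [-0.18, -0.001, 0.083, -0.0, 0.006, -0.0]
```

>>> apply_moves:
  motion:
    - [0.003,0,0.001,0,0,0]
    - [0.005,0,0.001,0,0,0]
    - [0.005,0,0.001,0,0,0]

```text
time: 31.6
eef_pos: [0.5742, 0.0551, 0.1606]
eef_rot: [2.323, 2.113, -0.002]
force: [-2.0, -5.4, -3.8]
width: 0.015
grip_force: 29.2
```

>>> apply_moves:
  motion:
    - [0.003,0,0.001,0,0,0]
    - [0.005,0,0.002,0,0,0]
    - [0.005,0,0.002,0,0,0]

```text
time: 31.98
eef_pos: [0.5746, 0.058, 0.1601]
eef_rot: [2.323, 2.113, -0.001]
force: [-3.6, -4.8, -1.6]
width: 0.0148
grip_force: 29.2
```

```bash
python3 go.py -.028,-.091,.12,0
```

```text
jig [-27.4   5.1] z 160.1 yaw -0.0 F(jig) [-3.1 -5.1 -1.6] w 0.014754283590597135 t 31.975
-.028,-.091,.12,0 [-0.192, -0.001, 0.08, 0.001, 0.002, -0.0]
```

The finger width and force are both falling, so the pads may be slipping off the handle. I'll measure the handle from the cameras.

```bash
cat > handle.py <<'E'
from h import *
g=np.load('jig.npz')
for n in ('scene','wrist','top'):
    c=shot(n); P=cloud(c); H=cv2.cvtColor(c['img'],cv2.COLOR_BGR2HSV).reshape(-1,3)
    J=np.c_[(P[...,:2].reshape(-1,2)-g['O'])@g['R'],P[...,2].reshape(-1,1)].reshape(-1,3)*1000
    r=((H[:,0]<6)|(H[:,0]>174))&(H[:,1]>140)&(H[:,2]>50)&(J[:,0]>-70)&(J[:,0]<15)&(J[:,1]>-160)&(J[:,1]<70)&(J[:,2]>110)&(J[:,2]<260)
    if r.sum()<8: print(n,r.sum()); continue
    q=J[r]; print(n,r.sum(),np.round(np.percentile(q,[2,50,98],axis=0)).tolist())
    for z in range(150,240,10):
        a=q[abs(q[:,2]-z)<5]
        if len(a)>4: print('  z',z,len(a),'y',np.round(np.percentile(a[:,1],[5,50,95]),1),'x',np.round(np.median(a[:,0]),1))
E
python3 handle.py
```

```text
scene 23 [[-40.0, -27.0, 170.0], [-38.0, -15.0, 177.0], [-28.0, -10.0, 186.0]]
  z 170 8 y [-19.9 -13.4  -9.9] x -36.9
  z 180 13 y [-26.5 -15.3 -11.2] x -38.1
wrist 4097 [[-35.0, -16.0, 174.0], [-27.0, -8.0, 219.0], [-20.0, -5.0, 230.0]]
  z 170 119 y [-13.3 -10.7  -9.8] x -26.8
  z 180 311 y [-12.2  -9.9  -8.8] x -26.8
  z 190 373 y [-11.1  -8.8  -7.8] x -26.8
  z 200 455 y [-9.6 -7.7 -6.6] x -26.8
  z 210 529 y [-8.5 -6.8 -5.6] x -26.8
  z 220 833 y [-10.2  -5.8  -4.6] x -26.9
  z 230 1472 y [-15.8 -10.2  -5.7] x -27.2
top 0
```

The handle has lagged at q≈0.2: its end measures (−10, 229) mm and the fingers are nearly off it. I'll release, go round behind the handle and push it over with the shut fingers.

>>> apply_moves:
  motion:
    - [0,0,0,0,0,0]
    - [0,0,0,0,0,0]
    - [0,0,-0.06,0,0,0]
    - [0,0,-0.16,0,0,0]
    - [-0.06,0,-0.16,0,0,0]
    - [-0.134,0,-0.16,0,0,0]
  claw: 45

```text
time: 32.88
eef_pos: [0.5691, -0.0082, 0.2398]
eef_rot: [2.32, 2.115, 0.004]
force: [0.2, -0.5, 0.1]
width: 0.0451
grip_force: 0.0
```

>>> apply_moves:
  motion:
    - [0,0,0,0,0,0]
    - [0,0,0,0,0,0]
    - [0,0,0.06,0,0,0]
    - [0,0,0.124,0,0,0]
    - [0,0,0.124,0,0,0]
  claw: 0

```text
time: 33.5
eef_pos: [0.5663, -0.0067, 0.1732]
eef_rot: [-2.319, -2.112, 0.005]
force: [0.1, -0.3, 0.3]
width: 0.0002
grip_force: 0.0
```

```bash
python3 go.py -.0285,-.034,.177,0; python3 handle.py
```

```text
jig [-29.5 -60.1] z 173.2 yaw 0.08 F(jig) [ 0.2 -0.3  0.3] w 0.00016490700985657793 t 33.5
-.0285,-.034,.177,0 [0.052, 0.002, -0.007, -0.011, -0.002, 0.003]
scene 157 [[-40.0, -24.0, 172.0], [-35.0, -11.0, 203.0], [-24.0, -5.0, 230.0]]
  z 170 10 y [-24.9 -14.9  -9.3] x -34.8
  z 180 24 y [-24.  -12.4  -9.8] x -35.0
  z 190 25 y [-22.7 -12.9  -8.1] x -35.7
  z 200 25 y [-22.9 -10.2  -6.6] x -34.9
  z 210 26 y [-21.1  -8.1  -5.2] x -35.3
  z 220 28 y [-20.7  -8.2  -4.3] x -35.5
  z 230 19 y [-20.1 -11.1  -6.7] x -34.2
wrist 2514 [[-34.0, -22.0, 188.0], [-27.0, -12.0, 228.0], [-19.0, -5.0, 230.0]]
  z 180 27 y [-11.   -9.6  -9.3] x -26.6
  z 190 41 y [-10.1  -8.7  -7.8] x -27.1
  z 200 45 y [-9.  -7.8 -7.1] x -27.1
  z 210 59 y [-7.9 -6.5 -5.8] x -26.7
  z 220 239 y [-16.3  -6.1  -5. ] x -26.4
  z 230 2095 y [-20.8 -13.4  -6.6] x -27.1
top 138 [[-37.0, -20.0, 183.0], [-32.0, -10.0, 222.0], [-22.0, -3.0, 230.0]]
  z 180 12 y [-19.5 -11.2  -6.9] x -35.5
  z 190 11 y [-18.9 -11.4  -6.8] x -35.5
  z 200 16 y [-18.2  -9.4  -4.9] x -35.2
  z 210 18 y [-15.6  -8.2  -3.6] x -35.0
  z 220 28 y [-19.8  -8.5  -3.4] x -34.0
  z 230 53 y [-18.1 -11.4  -4.7] x -28.4
```

>>> apply_moves:
  motion:
    - [0.02,0.002,0,0,0,0]
    - [0.04,0.002,0,0,0,0]
    - [0.05,0.002,0,0,0,0]
    - [0.06,0.002,0,0,0,0]
    - [0.06,0.002,0,0,0,0]

```text
time: 34.28
eef_pos: [0.5723, 0.0214, 0.1761]
eef_rot: [2.323, 2.114, 0.0]
force: [-0.6, -2.6, 2.5]
width: 0.0001
grip_force: 1.4
```

>>> apply_moves:
  motion:
    - [0.004,0,0,0,0,0]
    - [0.008,0,0,0,0,0]
    - [0.008,0,0,0,0,0]

```text
time: 34.65
eef_pos: [0.5726, 0.0253, 0.1759]
eef_rot: [2.324, 2.114, 0.0]
force: [-0.9, -3.7, 2.1]
width: -0.0
grip_force: 2.4
```

```bash
python3 go.py -.0285,-.034,.177,0
```

```text
jig [-26.2 -27.6] z 175.9 yaw -0.0 F(jig) [-0.6 -3.8  2.1] w -3.185486360879883e-05 t 34.65
-.0285,-.034,.177,0 [-0.013, -0.005, -0.002, 0.001, 0.0, -0.0]
```

>>> apply_moves:
  motion:
    - [0.003,0,0,0,0,0]
    - [0.006,0,0,0,0,0]
    - [0.006,0,0,0,0,0]

```text
time: 35.02
eef_pos: [0.5729, 0.0286, 0.1756]
eef_rot: [2.324, 2.114, 0.0]
force: [0.3, -3.7, 0.6]
width: 0.0002
grip_force: 2.1
```

>>> apply_moves:
  motion:
    - [0.003,0,0,0,0,0]
    - [0.006,0,0,0,0,0]
    - [0.006,0,0,0,0,0]

```text
time: 35.4
eef_pos: [0.573, 0.0315, 0.1753]
eef_rot: [-2.324, -2.114, 0.0]
force: [1.0, -4.5, -1.8]
width: 0.0003
grip_force: 2.0
```

```bash
python3 go.py -.0285,-.034,.177,0; python3 handle.py | sed -n '/wrist/,/top/p'
```

```text
jig [-26.4 -21.4] z 175.3 yaw 0.01 F(jig) [ 1.4 -4.4 -1.8] w 0.00028478442796546326 t 35.4
-.0285,-.034,.177,0 [-0.025, -0.004, -0.003, -0.0, 0.0, 0.0]
wrist 2160 [[-34.0, -4.0, 183.0], [-27.0, 5.0, 225.0], [-19.0, 12.0, 227.0]]
  z 170 16 y [-2.4 -1.2 -0.7] x -26.6
  z 180 29 y [-0.7  1.4  2. ] x -26.8
  z 190 29 y [2.3 3.7 4.8] x -26.7
  z 200 49 y [4.7 6.2 8.1] x -27.1
  z 210 41 y [ 7.7  9.5 10. ] x -26.2
  z 220 1041 y [-0.4  8.4 11.6] x -26.9
  z 230 950 y [-3.2  1.7  7.3] x -26.9
top 119 [[-37.0, -10.0, 181.0], [-34.0, 3.0, 222.0], [-22.0, 14.0, 227.0]]
```

>>> apply_moves:
  motion:
    - [0.003,0,0,0,0,0]
    - [0.005,0,0,0,0,0]
    - [0.005,0,0,0,0,0]

```text
time: 35.92
eef_pos: [0.573, 0.0339, 0.1754]
eef_rot: [-2.324, -2.114, 0.001]
force: [1.1, -4.0, -0.8]
width: 0.0002
grip_force: 2.0
```

>>> apply_moves:
  motion:
    - [0.003,0,0,0,0,0]
    - [0.005,0,0,0,0,0]
    - [0.005,0,0,0,0,0]

```text
time: 36.3
eef_pos: [0.573, 0.0364, 0.1753]
eef_rot: [-2.323, -2.113, 0.001]
force: [0.4, -4.9, -1.3]
width: 0.0002
grip_force: 2.0
```

>>> apply_moves:
  motion:
    - [0.003,0,0,0,0,0]
    - [0.005,0,0,0,0,0]
    - [0.005,0,0,0,0,0]

```text
time: 36.67
eef_pos: [0.5732, 0.0389, 0.1754]
eef_rot: [-2.323, -2.113, 0.001]
force: [-0.4, -4.7, -1.2]
width: 0.0002
grip_force: 1.9
```

>>> apply_moves:
  motion:
    - [0.003,0,0,0,0,0]
    - [0.004,0,0,0,0,0]
    - [0.004,0,0,0,0,0]

```text
time: 37.05
eef_pos: [0.5735, 0.0409, 0.1755]
eef_rot: [-2.323, -2.114, 0.001]
force: [-0.4, -5.5, -1.8]
width: -0.0001
grip_force: 2.0
```

>>> apply_moves:
  motion:
    - [0.002,0,0,0,0,0]
    - [0.004,0,0,0,0,0]
    - [0.004,0,0,0,0,0]

```text
time: 37.42
eef_pos: [0.5736, 0.0422, 0.1754]
eef_rot: [-2.324, -2.114, 0.003]
force: [-1.9, -6.8, -2.2]
width: 0.0001
grip_force: 2.9
```

```bash
python3 go.py -.0285,-.034,.177,0; python3 handle.py | sed -n '/wrist/,/top/p'
```

```text
jig [-26.9 -10.6] z 175.4 yaw -0.0 F(jig) [-1.3 -7.  -2.2] w 6.800951732028044e-05 t 37.425
-.0285,-.034,.177,0 [-0.047, -0.003, -0.003, -0.002, 0.002, -0.0]
wrist 1890 [[-35.0, 7.0, 214.0], [-27.0, 16.0, 221.0], [-19.0, 23.0, 224.0]]
  z 210 49 y [20.4 22.9 23.2] x -26.2
  z 220 1829 y [ 8.7 16.  22.5] x -26.9
top 123 [[-37.0, -5.0, 177.0], [-33.0, 13.0, 217.0], [-21.0, 25.0, 224.0]]
```

The force has risen from 4.6 to 7 N at q≈−0.05, so the foot is touching. A few more millimetres.

>>> apply_moves:
  motion:
    - [0.002,0,0,0,0,0]
    - [0.004,0,0,0,0,0]
    - [0.004,0,0,0,0,0]

```text
time: 37.95
eef_pos: [0.5737, 0.0434, 0.1753]
eef_rot: [2.324, 2.113, -0.004]
force: [-0.9, -9.4, -2.8]
width: -0.0
grip_force: 4.1
```

>>> apply_moves:
  motion:
    - [0.002,0,0,0,0,0]
    - [0.004,0,0,0,0,0]
    - [0.004,0,0,0,0,0]

```text
time: 38.33
eef_pos: [0.5738, 0.0445, 0.1751]
eef_rot: [2.324, 2.112, -0.006]
force: [-1.8, -12.2, -2.6]
width: -0.0003
grip_force: 5.2
```

>>> apply_moves:
  motion:
    - [0.002,0,0,0,0,0]
    - [0.004,0,0,0,0,0]
    - [0.004,0,0,0,0,0]

```text
time: 38.7
eef_pos: [0.5739, 0.0457, 0.175]
eef_rot: [2.323, 2.111, -0.008]
force: [-1.7, -15.7, -3.4]
width: -0.0001
grip_force: 6.4
```

>>> apply_moves:
  motion:
    - [-0.005,0,0,0,0,0]
    - [-0.01,0,0,0,0,0]
    - [-0.02,0,0,0,0,0]
    - [-0.06,0,0,0,0,0]
    - [-0.1,0,0,0,0,0]
    - [-0.1,0,-0.08,0,0,0]
    - [-0.1,0,-0.16,0,0,0]
    - [0,0,-0.2,0,0,0]
    - [0.1,0,-0.2,0,0,0]
    - [0.1,0,-0.2,0,0,0]

```text
time: 39.95
eef_pos: [0.5795, 0.1005, 0.2762]
eef_rot: [-2.32, -2.118, -0.002]
force: [-0.4, -0.8, -0.5]
width: -0.0002
grip_force: 0.0
```

```bash
python3 go.py -.029,.03,.25,0; python3 handle.py | sed -n '/wrist/,/top/p'; python3 wdoor.py | grep -E 'slope|x|^0|^50|^100'
```

```text
jig [-26.5  47.9] z 276.2 yaw 0.2 F(jig) [-0.3 -0.8 -0.5] w -0.00017432211718593118 t 39.95
-.029,.03,.25,0 [-0.036, -0.005, 0.052, 0.001, -0.002, 0.007]
wrist 363 [[-35.0, 15.0, 213.0], [-27.0, 20.0, 219.0], [-19.0, 24.0, 222.0]]
  z 210 32 y [18.2 23.7 24.4] x -25.6
  z 220 328 y [16.1 20.1 23.8] x -27.3
top 111 [[-37.0, -6.0, 176.0], [-34.0, 15.0, 212.0], [-22.0, 26.0, 223.0]]
5000 3322 x [-44.14535895   1.25427969] y [ -1.496351   107.11911422] z 100.15031290823825 0.7534962501979677
0 252 1.1 fence [ 4.7 21.1]
50 483 0.5 fence [ 5.7 21.5]
100 557 1.0 fence [ 5.5 20.9]
slope [1.07224135e-04 7.45623223e-01]
```

```bash
python3 - <<'E'
from h import *
g=np.load('jig.npz')
c=shot('top'); d=np.load('top0.npz'); P=cloud(c); H=cv2.cvtColor(c['img'],cv2.COLOR_BGR2HSV)
u,v=np.meshgrid(np.arange(560),np.arange(420)); m=(abs(P[...,2]-.064)<.005)&(H[...,1]>60)&(u>195)&(u<250)&(v>190)&(v<260)
print('scraper',m.sum(),cv2.minAreaRect((P[m][:,:2]*1000).astype(np.float32)))
df=cv2.absdiff(c['img'],d['img']).max(2)
for n,(a,b,e,f) in dict(grey=(215,150,258,192),key=(186,190,210,215),spanner=(175,270,247,300)).items(): print(n,(df[b:f,a:e]>40).mean().round(3))
J=np.c_[(P[...,:2].reshape(-1,2)-g['O'])@g['R'],P[...,2].reshape(-1,1)].reshape(420,560,3)
b=(H[...,0]<20)&(H[...,1]>40)&(H[...,2]<130)&(J[...,0]>-.185)&(J[...,0]<-.1)&(J[...,1]>0)&(J[...,1]<.2)&(J[...,2]<.06)
w=J[b]*1000; print(b.sum(),np.round(w.min(0)),np.round(w.max(0)))
st()
E
```

```text
scraper 501 ((501.2943115234375, 470.2904052734375), (29.649375915527344, 101.85282897949219), 81.30303955078125)
grey 0.0
key 0.0
spanner 0.106
195 [-185.    1.   -2.] [-127.  157.   21.]
time 40.2
qpos [-3.5700e-02  1.5930e-01  1.4900e+00 -2.0000e-04  1.4927e+00  6.0600e-02]
eef_pos [0.5794 0.0971 0.2755]
eef_rot [-2.3256e+00 -2.1119e+00  8.0000e-04]
force [-0.982  -0.3366  0.97  ]
ft_torque [-0.0249 -0.029   0.0334]
width 0.0002
grip_force 0.0
```

```bash
python3 -c "
from rig import job; print(job.finish_job())"
```

```text
the job is handed in; nothing more can be done
None
```

I handed the job in at about 40 s with all five slices in the trough, the scraper standing back on the desk, and the door piece flush and square in the corner. The clamp was pressed to about 15 N on the piece, below the 60 N limit, and its lever stayed closed after I let go; the judge's verdict was not shown.

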